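# Charge, cap and weigh a grinding jar

## Robot

A 7-joint arm with a two-finger parallel gripper is mounted at the origin on the work surface. World frame = base frame: x ahead of the robot, y to its left, z up, the work surface at z = 0. Lengths are in m, angles in rad, forces in N, time in s.
With the tool pointing down it reaches from about 0.4 to 0.85 m from the base axis. Payload 10.4 kg.
Tool frame: the origin (TCP) lies between the finger pads; the fingertips stand ahead of it and the grasp point (between the pads) lies 5 mm behind it (manip.tip_extent is the z of the fingertips in the tool frame, in m); z points along the fingers, y is the line along which they close (so a half turn about z gives the same grasp; the last joint's range is limited). The gripper opens to 85 mm and grips with 20 to 120 N. Pads are 22 mm wide; open, the fingers measure 114 mm over their backs; the gripper's body (76 mm by 85 mm) begins 54 mm behind the grasp point. The pads swing forward as they close: fully open they stand 13 mm farther back than shut.
Start: joints at [-1.184, 0.332, -0.065, 1.46, 0.022, 1.35, -0.088], TCP at [0.249, 0.573, 0.206] pointing down, gripper open.
Joint ranges: [-2.6, 2.6], [-0.5, 2.12], [-1.47, 1.34], [0.16, 2.42], [-1.27, 4.41], [0.06, 2.06], [-2.6, 2.6]. Speed limits (rad/s): [2.22, 2.22, 2.79, 2.79, 3.14, 3.14, 3.14].

## Interface

Orientations are given as a unit quaternion [x, y, z, w].
In Python, from workcell import status, viewer, manip gives the robot as it stands.
- The arm moves only by the tool play_rows, never from a script. Its argument "plan" is one flat list of numbers, 7 for each row, row after row: the turn, a rotation vector about the tool's x, y, z in degrees, then the shift along the tool's x, y, z in m, then the opening, from 0 (shut) to 1 (fully open). In form: [ax, ay, az, dx, dy, dz, grip, ax, ay, az, dx, dy, dz, grip, ...]. A call has 1 to 20 rows; each row is the pose to reach, as a shift and turn from the pose commanded when the call began, along the tool's axes at that moment; what a row does not reach only later rows make up. A row lasts 1/8 s, in which the tool goes at most 62.5 mm and 10.7 degrees, less where a joint would pass 70% of its speed; a pose out of reach is approached as far as the arm can. A call with a gripper value outside its range is refused whole. The fingers move at their own pace and stop on an object; "squeeze" is the grip in N (left out, the last holds). Time passes only in rows, so rows that repeat a pose let the fingers close. It gives the time, the measured TCP pose, the force, the opening and the grip force at its end, in the units of the state.
- status.get_obs(): the state, without advancing time (a new reading comes with each control period).
- viewer.camera(name): name is "scene" or "top"; returns the picture (400x640x3 uint8, red, green, blue); there is no depth.
- viewer.camera_model(name): a dict with "fx", "fy", "cx", "cy" (pixels), "R" (3x3) and "t" (3): a world point X has camera coordinates R X + t. Camera axes: x right, y down, z forward; pixel columns grow to the right and rows downward; lengths in m; the calibration is good to about 2 mm. A picture is of the moment at which its call begins. camera_model takes no time and is no camera call.
- manip.hand_in(): hands the job in; it is judged then, once.
The state is a dict: "clock": time; "joint_pos": joint angles; "joint_velocities": joint speeds; "tau": joint torques, N m; "position": TCP position; "ee_rot": TCP orientation; "ft_force": force on the tool from outside, world axes, zero at the start; "torque": the same for the moment, N m; "grip_width": opening from 0.0 (shut) to 1.0 (fully open); "grasp_force": force on a finger pad.
Only numpy, scipy, OpenCV 4.12 (cv2) and the standard library are available. Lean on these libraries where they do the work, as an engineer would, in place of code of your own. Each camera call takes 0.05 s, during which the arm holds its last target. There are 200 camera calls.

## Task

Stand the open steel grinding jar under the ball dispenser's spout and turn the drum slowly by its crank until every ball in it has dropped into the jar, one at a time. Then stand the jar on the lever press, put the blue cap on it and pull the red-handled lever right down to press the cap home, and ease the lever back up without letting it fly. Finally take the jar by its body and stand it upright with its cap on in the middle of the balance pan, with the other things on the bench left where they are.

Things in the scene. Friction and masses are not known exactly. Their poses are not given: they have to be found in the camera images.
- drop_spot (a point): centre of the blue ring where the jar is to stand, on top of the dispenser's 6 mm foot plate (z = 0.006), which reaches 45 mm past it. Its x axis points to the drum's axis, 140 mm away. The trough overhangs this place from the drum's side: bring the jar in low from the other side, with the fingers either side of the trough; a gripper leaning away from the drum clears it well.
- spout_lip (a point): middle of the lip of the steel trough (on its floor, z = 0.090) from which the balls drop: 16 mm from the axis of drop_spot on the drum's side. There the trough's underside is 87 mm above the bench and its walls' tops 98 mm; it is 32 mm wide outside and rises 1 in 4 to the drum.
- drum_axis (a point): point on the drum's upright axis at the height of the crank knob's centre (z = 0.166). A white sloping floor on a column, with a clear round wall (outside radius 70 mm, 100 to 130 mm above the bench) that has one opening, 26 mm, at the spout; inside, a blue drum with six pockets (60 degrees each, at most one ball in each) under a clear cover, top 134 mm above the bench.
- drum (a joint): angle of the drum, rad, growing anticlockwise seen from above; turns either way without end and stays where left (friction 0.08 N m). At 0 an empty pocket faces the spout, the next pockets are 60 degrees to either side. Starts within 0.3 of 0, so 5.7 rad one way empties every pocket. At 0.5 rad/s a ball rolls out as its pocket comes to the opening; over 4 rad/s is spinning it.
- crank_grip (a point): centre of the black crank knob on top of the drum: upright cylinder 22 mm across, 40 mm tall (146 to 186 mm above the bench), 48 mm from the drum's axis; it spins freely on its pin, so it can be held from above and led round the circle.
- jar_mid (a point): centre, half-way up, of the open steel grinding jar: 70 mm tall, body 66 mm across up to 52 mm, then a neck 47 mm across outside and 40 mm inside from 57 mm up to the rim; point 35 mm above its underside; z axis up when upright. 0.24 to 0.39 kg without balls.
- cap_mid (a point): centre, half-way up, of the blue cap: 59 mm across, 22 mm tall, mouth down, point 11 mm above its lower edge. Bore 53 mm: it drops loosely over the jar's neck and rests on its stiff inner seal, lower edge 6 mm below the rim (cap_mid 40 mm above jar_mid). Pressed home (about 20 N; set it on with less) it is 6 mm lower (34 mm above jar_mid) and stays there, but lifts off if pulled: carry the jar by its body.
- seal (a joint): how far the cap has been pressed home, m: 0 loose, 0.006 fully home.
- press_spot (a point): centre of the yellow ring on the press's 10 mm base plate (on its top face, z = 0.010), where the jar stands under the lever's rubber foot. Its x axis points to the pillar (135 mm high, 42 mm wide); the plate reaches 70 mm the other way, 145 mm this way and 53 mm to each side; the lever's hinge pin is 100 mm away along that axis, 120 mm above the bench, and runs along the point's y axis. The foot is 100 mm from the hinge, the middle of the handle 195 mm.
- lever (a joint): angle of the lever, rad: 0 = up at rest, leaning 0.21 rad back from vertical, away from the jar; grows as the handle is pulled over the jar and down; 1.78 = level, cap home. The foot meets a loose cap at about 1.72. A spring (up to 4 N at the handle) and a damper push it back to 0; the cap adds about 10 N at the handle at the end of the stroke.
- lever_grip (a point): middle of the red side handle at the lever's end: a level cylinder 24 mm across and 62 mm long, parallel to the hinge pin, 195 mm from it and 48 mm out from the lever's flat bar towards +y of press_spot. It spins freely on its pin, so it can be pinched from above (fingers before and behind it) and led along the arc. About 311 mm above the bench when up, 120 mm when level, then 95 mm beyond the jar.
- pan (a point): centre of the top of the balance's round steel pan (128 mm across, z = 0.065). Its x axis points to the back of the balance's body, which reaches 90 mm that way, 110 mm the other way and 85 mm to each side, and is 50 mm tall.
- ball1_center (a point): centre of a dark steel grinding ball, 15 mm, 14 g, in one of the drum's pockets at the start; None if this ball is absent (three to five are present).
- ball2_center (a point): centre of a dark steel grinding ball, 15 mm, 14 g, in one of the drum's pockets at the start; None if this ball is absent (three to five are present).
- ball3_center (a point): centre of a dark steel grinding ball, 15 mm, 14 g, in one of the drum's pockets at the start; None if this ball is absent (three to five are present).
- ball4_center (a point): centre of a dark steel grinding ball, 15 mm, 14 g, in one of the drum's pockets at the start; None if this ball is absent (three to five are present).
- ball5_center (a point): centre of a dark steel grinding ball, 15 mm, 14 g, in one of the drum's pockets at the start; None if this ball is absent (three to five are present).
- flask: bystander: conical glass flask, 72 mm across, 100 mm tall, origin under its middle
- reagent: bystander: amber jar, 52 mm across, 100 mm tall, origin under its middle
- stopper: bystander: black rubber stopper, 30 mm across, 26 mm tall, origin under its middle
- spatula: bystander: steel micro-spatula 150 mm long, 10 mm wide, 8 mm thick lying on the bench, along its x axis, origin under its middle
- vial: bystander: small glass vial, 26 mm across, 50 mm tall, origin under its middle
- tipbox: bystander: orange box 100 by 75 by 55 mm, origin under its middle
There are look-alikes about, which are no part of the job. Leave any brown or turquoise look-alike of the part that bears jar_mid alone.

How it is judged:
On the way, in this order (a step that is already met when the one before it is completed fails the run):
1. every ball is in the jar, which stands upright under the spout (distance between each of ball1_center, ball2_center, ball3_center, ball4_center, ball5_center and jar_mid below 0.036 m and horizontal distance between jar_mid and drop_spot below 0.03 m and angle between jar_mid's own z axis and vertical below 0.15 rad), for 0.2 s.
2. on the press, the lever is right down and the cap pressed home on the jar (horizontal distance between jar_mid and press_spot below 0.025 m and value of joint lever above 1.68 rad and horizontal distance between cap_mid and jar_mid below 0.006 m and distance between cap_mid and jar_mid below 0.0365 m and value of joint seal above 0.0045 m), for 0.2 s.
3. the lever is back up (value of joint lever below 0.12 rad), for 0.2 s.
At the end, for the whole second after the job is handed in: the jar stands upright (within 0.08 rad) and still on the balance pan, its axis within 25 mm of the pan's centre, released; every ball present is inside it; the cap is on it and pressed home (seal past 4.5 mm of 6, within 6 mm of centred); the lever is up (within 0.12 rad of rest) (distance between each of ball1_center, ball2_center, ball3_center, ball4_center, ball5_center and jar_mid below 0.036 m and horizontal distance between cap_mid and jar_mid below 0.006 m and distance between cap_mid and jar_mid below 0.0365 m and value of joint seal above 0.0045 m and horizontal distance between jar_mid and pan below 0.025 m and z of jar_mid in the frame of pan between 0.03 and 0.04 m and angle between jar_mid's own z axis and vertical below 0.08 rad and linear speed of jar below 0.02 m/s and value of joint lever below 0.12 rad and not (contact force between jar and the fingers above 0.2 N)); the robot touches nothing.
It fails at once if the lever flies back (faster than 2.5 rad/s) (velocity of joint lever below -2.5 rad/s).
It fails at once if the drum is spun (faster than 4 rad/s) (velocity of joint drum above 4 rad/s or velocity of joint drum below -4 rad/s).
It fails at once if a bystander is moved by more than 25 mm (distance of any of flask, reagent, stopper, spatula, vial, tipbox from where it was at the start of the episode above 0.025 m).
Of ball1, ball2, ball3, ball4, ball5 only 3 to 5 are there at a start; the rules pass over those that are not, and their reading is None.
At some moment in a run one of cap may be knocked a few centimetres aside while the robot is not near it.
It also fails if it takes over 210 s, if anything falls off the work surface, if the arm or the gripper's body presses on something with over 40 N, if the wrist force passes 120 N, or if a joint passes its speed limit or range.

## Working session

There is one attempt and no reset: what is moved stays moved. The work goes in short steps, Python scripts to look and compute and a tool call to move; the robot and the scene stay as the last step left them, time stands still between calls to the robot, and variables do not carry over. Pictures are saved under pics/ and viewed, at most 14 in all, crops included, and the job is handed in when it is done.

Besides the shell and the picture viewer there is one more tool, called after "Request:" as name(argument=value, ...), one argument or row to a line, values as JSON. play_rows: Moves the arm, as the interface text tells. Its arguments: {"type":"object","properties":{"plan":{"type":"array","items":{"type":"number"}},"squeeze":{"type":"number"}},"required":["plan"]}

```bash
ls; mkdir -p pics
python3 - <<'E'
from workcell import status, viewer, manip
import cv2
for n in("scene","top"):
    im=viewer.camera(n); cv2.imwrite(f"pics/{n}0.png",im[:,:,::-1]); m=viewer.camera_model(n); print(n,m)
print(status.get_obs(), manip.tip_extent)
E
```

```text
pics
scene {'fx': 441.8672629660046, 'fy': 441.8672629660046, 'cx': 321.77493917089873, 'cy': 192.86804522519913, 'R': array([[-0.8216795 ,  0.56989477, -0.00792151],
       [ 0.48966074,  0.69874823, -0.52152016],
       [-0.29167647, -0.43240128, -0.85320219]]), 't': array([ 0.42829801, -0.14727104,  1.54137939])}
top {'fx': 496.72590549383705, 'fy': 496.72590549383705, 'cx': 321.54161904247735, 'cy': 201.41780047295205, 'R': array([[-0.01426911, -0.99977414,  0.01575019],
       [-0.99343039,  0.01238633, -0.1137657 ],
       [ 0.11354492, -0.01727006, -0.99338275]]), 't': array([-0.03786642,  0.53756646,  1.75006731])}
{'clock': 0.1, 'joint_pos': array([-1.18360062,  0.33279623, -0.0646852 ,  1.46079616,  0.02159898,
        1.34992327, -0.08853046]), 'joint_velocities': array([-3.19989987e-04, -7.47513980e-04,  4.47324234e-05, -1.07383324e-03,
        7.61496387e-04, -1.23428103e-03,  2.53073227e-04]), 'tau': array([ 1.11243178e-03, -6.26746774e+01,  4.88206709e-02, -3.92428136e+01,
        1.62562594e-02,  6.97932832e-03, -7.23039284e-05]), 'position': array([0.24888633, 0.57292762, 0.20493246]), 'ee_rot': array([ 2.03480209e-01,  9.79078867e-01, -6.06313467e-04, -9.61993793e-05]), 'ft_force': array([-0.5290601 , -0.00775633,  0.3193451 ]), 'torque': array([-0.02086823, -0.02822611,  0.03854364]), 'grasp_force': 0.0, 'grip_width': 1.0022608542814473} 0.014
```

View pics/scene0.png

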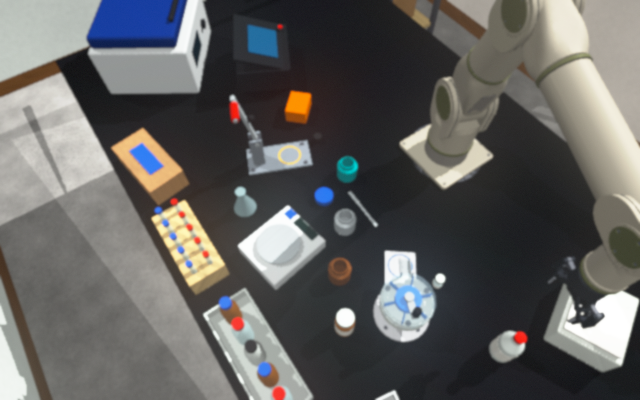

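View pics/top0.png

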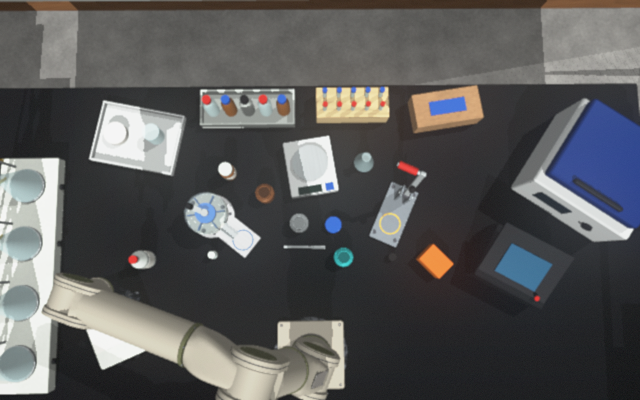

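The scene view shows the dispenser at about (405,300) with its plate at (400,263), the steel jar at (345,222), the cap at (324,196), the press ring at (289,154) and the balance at (280,245). The top view shows the jar at (299,223), the cap at (333,225), the press ring at (390,223), the drum at (208,215), the drop ring at (243,239) and the pan at (310,160).

```bash
cat > h.py <<'E'
import numpy as np, cv2
from workcell import status, viewer, manip
from scipy.spatial.transform import Rotation as Rn
M={n:viewer.camera_model(n) for n in("scene","top")}
def ray(n,p):
    m=M[n]; d=m["R"].T@np.array([(p[0]-m["cx"])/m["fx"],(p[1]-m["cy"])/m["fy"],1.]); return -m["R"].T@m["t"],d/np.linalg.norm(d)
def plane(n,p,z):
    o,d=ray(n,p); return o+d*(z-o[2])/d[2]
def two(ps,pt):
    A=np.zeros((3,3));b=np.zeros(3);L=[ray("scene",ps),ray("top",pt)]
    for o,d in L: P=np.eye(3)-np.outer(d,d);A+=P;b+=P@o
    X=np.linalg.solve(A,b); return X,[np.linalg.norm(np.cross(X-o,d)) for o,d in L]
def proj(n,X):
    m=M[n]; c=m["R"]@np.asarray(X)+m["t"]; return np.array([m["fx"]*c[0]/c[2]+m["cx"],m["fy"]*c[1]/c[2]+m["cy"]])
def blobs(im,lo,hi,box,mn=8):
    h=cv2.cvtColor(im,cv2.COLOR_RGB2HSV); k=cv2.inRange(h,lo,hi); z=np.zeros_like(k); x0,y0,x1,y1=box; z[y0:y1,x0:x1]=k[y0:y1,x0:x1]
    n,l,s,c=cv2.connectedComponentsWithStats(z)
    return [(c[i].round(2).tolist(),s[i].tolist()) for i in range(1,n) if s[i][4]>=mn]
def go(pos,z=(0,0,-1),y=None,ref=None):
    """rows terms: from current pose to target pos with tool z and closing line y: rotvec deg, shift in tool axes"""
    o=status.get_obs(); R0=Rn.from_quat(o["ee_rot"]); z=np.array(z,float);z/=np.linalg.norm(z)
    best=None
    for s in(1,-1):
        yy=s*np.array(y,float);yy-=z*(yy@z);yy/=np.linalg.norm(yy)
        r=(R0.inv()*Rn.from_matrix(np.c_[np.cross(yy,z),yy,z])).as_rotvec(degrees=True)
        print("rot",r.round(1),"shift",R0.inv().apply(np.array(pos)-o["position"]).round(4))
E
python3 - <<'E'
from h import *
S=cv2.imread("pics/scene0.png")[:,:,::-1].copy();T=cv2.imread("pics/top0.png")[:,:,::-1].copy()
Y=((18,80,90),(35,255,255));B=((100,120,60),(125,255,255));Rr=((0,150,100),(6,255,255))
print("yel S",blobs(S,*Y,(265,135,320,175)),"T",blobs(T,*Y,(370,205,410,240)))
print("cap S",blobs(S,*B,(305,180,340,210)),"T",blobs(T,*B,(318,210,348,240)))
print("red S",blobs(S,*Rr,(220,85,250,130)),"T",blobs(T,*Rr,(385,150,430,185)))
def crop(I,n,x,y,w,h,k): cv2.imwrite(n,cv2.resize(I[y:y+h,x:x+w],None,fx=k,fy=k,interpolation=cv2.INTER_CUBIC)[:,:,::-1])
crop(T,"pics/tA.png",170,130,265,150,3); crop(S,"pics/sA.png",220,90,230,260,2.3)
E
```

```text
yel S [([289.73, 146.45], [285, 146, 10, 2, 11]), ([288.07, 156.57], [278, 148, 23, 16, 68])] T [([389.58, 222.73], [379, 213, 22, 22, 98])]
cap S [([323.66, 195.4], [314, 186, 21, 20, 336])] T [([332.8, 224.29], [324, 216, 18, 18, 249])]
red S [([233.67, 110.74], [229, 102, 11, 19, 155])] T [([407.75, 167.91], [398, 161, 20, 15, 151])]
```

View pics/tA.png

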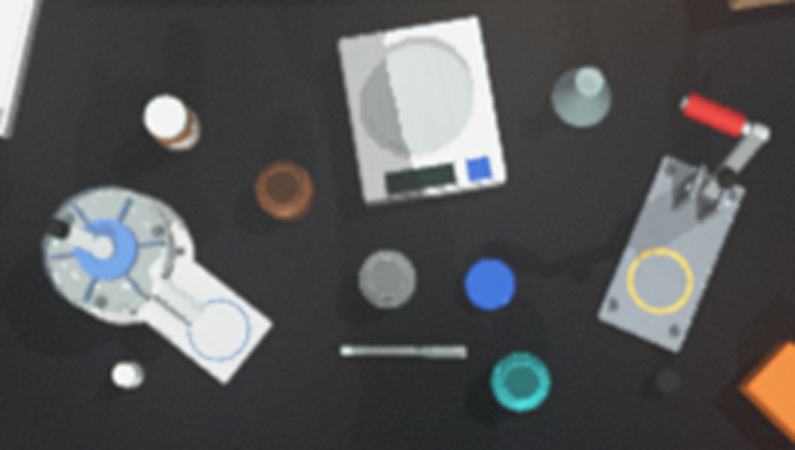

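View pics/sA.png

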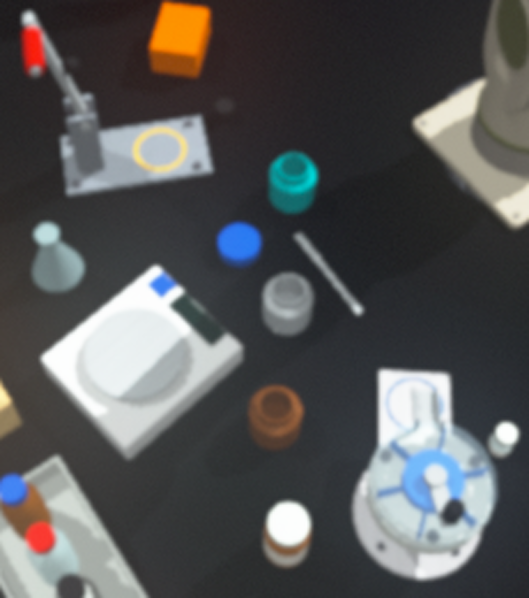

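Crop tA shows the drop ring at (219,330), the hub at (105,248), the knob at (58,229), the jar at (388,278), the pan at (417,97) and the press pillar at about (700,190). Crop sA shows the knob at (452,511), the jar rim at (291,289), the pan at (135,357) and the drop ring at (414,405).

Run:
```python
from h import *
t=lambda u,v:(170+u/3-.33,130+v/3-.33); s=lambda u,v:(220+u/2.3-.28,90+v/2.3-.28)
def cmp(name,a,b,z):
    X,e=two(a,b); print(name,"two",X.round(3),"err",np.round(e,4),"S",plane("scene",a,z)[:2].round(3),"T",plane("top",b,z)[:2].round(3))
cmp("drop",s(414,405),t(219,330),.006)
cmp("knobtop",s(453,509),t(58,228),.18)
cmp("hub",s(433,480),t(105,248),.134)
cmp("jarrim",s(291,289),t(388,274),.07)
cmp("pan",s(135,357),t(417,97),.065)
cmp("press",(288.3,154.4),(389.6,222.7),.01)
cmp("cap",(323.7,195.4),(332.8,224.3),.015)
cmp("handle",(233.67,110.7),(407.75,167.9),.311)
for n,c in dict(pl1=(668,155),pl2=(744,188),pl3=(598,317),pl4=(677,351)).items(): print(n,plane("top",t(*c),.01).round(3))
for n,c in dict(d1=(272,322),d2=(223,382)).items(): print(n,plane("top",t(*c),.006).round(3))
for n,c in dict(b1=(340,40),b2=(478,18),b3=(505,183),b4=(367,203)).items(): print(n,plane("top",t(*c),.05).round(3))
for n,c in dict(handle_end1=(685,100),handle_end2=(742,127)).items(): print(n,plane("top",t(*c),.311).round(3))
for n,c in dict(spat1=(340,350),spat2=(466,351),teal=(521,378),brown=(285,185)).items(): print(n,plane("top",t(*c),.01).round(3))
```

```text
drop two [0.405 0.24  0.003] err [0.0001 0.0001] S [0.406 0.241] T [0.405 0.24 ]
knobtop two [0.512 0.393 0.174] err [0.0005 0.0005] S [0.514 0.394] T [0.511 0.391]
hub two [0.494 0.35  0.131] err [0. 0.] S [0.495 0.351] T [0.493 0.349]
jarrim two [0.462 0.038 0.073] err [0.0038 0.0038] S [0.458 0.039] T [0.465 0.035]
pan two [ 0.675 -0.001  0.059] err [0.0004 0.0004] S [0.676 0.003] T [ 0.674 -0.001]
press two [ 0.459 -0.29   0.013] err [0.0007 0.0007] S [ 0.458 -0.293] T [ 0.459 -0.291]
cap two [ 0.455 -0.084  0.016] err [0.0002 0.0002] S [ 0.455 -0.085] T [ 0.455 -0.085]
handle two [ 0.604 -0.304  0.315] err [0.0006 0.0006] S [ 0.604 -0.308] T [ 0.605 -0.305]
pl1 [ 0.61  -0.305  0.01 ]
pl2 [ 0.568 -0.396  0.01 ]
pl3 [ 0.414 -0.215  0.01 ]
pl4 [ 0.372 -0.309  0.01 ]
d1 [0.414 0.177 0.006]
d2 [0.343 0.235 0.006]
b1 [0.748 0.091 0.05 ]
b2 [ 0.773 -0.075  0.05 ]
b3 [ 0.573 -0.104  0.05 ]
b4 [0.551 0.06  0.05 ]
handle_end1 [ 0.62  -0.275  0.311]
handle_end2 [ 0.592 -0.332  0.311]
spat1 [0.379 0.095 0.01 ]
spat2 [ 0.376 -0.056  0.01 ]
teal [ 0.343 -0.121  0.01 ]
brown [0.579 0.161 0.01 ]
```

Run:
```python
from h import *
a=np.radians(22);u=np.array([.622,.783]);z=np.r_[u*np.sin(a),-np.cos(a)]
g=np.array([.462,.037,.032])
go(g-.13*z,z,(.783,-.622,0))
```

```text
rot [-20.2  15.5 103.5] shift [-0.3964 -0.4536  0.053 ]
rot [-14.5 -18.8 -74. ] shift [-0.3964 -0.4536  0.053 ]
```

Request:
play_rows(
  plan=[0,0,0,0,0,-0.06,1,0,0,0,0,0,-0.12,1,-10,8,52,-0.2,-0.2,-0.1,1,-10,8,52,-0.2,-0.2,-0.1,1,-10,8,52,-0.2,-0.2,-0.1,1,-10,8,52,-0.2,-0.2,-0.1,1,-20.2,15.5,103.5,-0.396,-0.454,0.0,1,-20.2,15.5,103.5,-0.396,-0.454,0.0,1,-20.2,15.5,103.5,-0.396,-0.454,0.0,1,-20.2,15.5,103.5,-0.396,-0.454,0.0,1,-20.2,15.5,103.5,-0.396,-0.454,0.0,1,-20.2,15.5,103.5,-0.396,-0.454,0.0,1,-20.2,15.5,103.5,-0.396,-0.454,0.0,1,-20.2,15.5,103.5,-0.396,-0.454,0.0,1,-20.2,15.5,103.5,-0.396,-0.454,0.0,1,-20.2,15.5,103.5,-0.396,-0.454,0.0,1],
  squeeze=40,
)

```text
clock: 2.1
position: [0.4314, -0.0, 0.2058]
ee_rot: [0.883, 0.428, 0.172, -0.083]
ft_force: [-0.6, 0.2, 0.6]
grip_width: 0.996
grasp_force: 0.0
```

Run:
```python
from h import *
a=np.radians(22);u=np.array([.622,.783]);z=np.r_[u*np.sin(a),-np.cos(a)]
g=np.array([.462,.037,.032])
print(status.get_obs()["joint_pos"].round(2))
go(g-.05*z,z,(.783,-.622,0));go(g,z,(.783,-.622,0))
im=viewer.camera("top");cv2.imwrite("pics/t1.png",cv2.resize(im[170:290,220:400],None,fx=4,fy=4,interpolation=2)[:,:,::-1])
```

```text
[-0.52 -0.37  0.58  2.14 -0.13  1.08 -0.57]
rot [-0.  -0.1  0.1] shift [-0.0207  0.001   0.1291]
rot [ 1.000e-01 -0.000e+00 -1.799e+02] shift [-0.0207  0.001   0.1291]
rot [-0.  -0.1  0.1] shift [-0.0208  0.001   0.1791]
rot [ 1.000e-01 -0.000e+00 -1.799e+02] shift [-0.0208  0.001   0.1791]
```

View pics/t1.png

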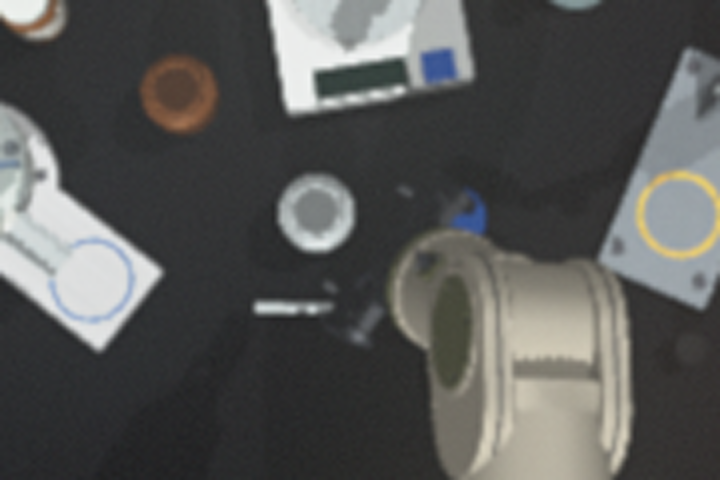

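The jar's rim is at crop (318,208), which agrees with the grasp point within about 3 mm. The fingers straddle the jar clear of the spatula.

Request:
play_rows(
  plan=[0,0,0,-0.021,0,0.03,1,0,0,0,-0.021,0,0.06,1,0,0,0,-0.021,0,0.09,1,0,0,0,-0.021,0,0.11,1,0,0,0,-0.021,0,0.13,1,0,0,0,-0.021,0,0.145,1,0,0,0,-0.021,0,0.16,1,0,0,0,-0.021,0,0.17,1,0,0,0,-0.021,0,0.179,1,0,0,0,-0.021,0,0.179,1,0,0,0,-0.021,0,0.179,0.7,0,0,0,-0.021,0,0.179,0.5,0,0,0,-0.021,0,0.179,0.5,0,0,0,-0.021,0,0.179,0.5,0,0,0,-0.021,0,0.179,0.5,0,0,0,-0.021,0,0.179,0.5],
  squeeze=40,
)

```text
clock: 4.15
position: [0.4614, 0.0367, 0.0326]
ee_rot: [0.884, 0.427, 0.173, -0.084]
ft_force: [-5.4, -1.6, 9.7]
grip_width: 0.517
grasp_force: 39.1
```

Run:
```python
from h import *
a=viewer.camera("top")[170:290,220:400];b=viewer.camera("scene")[160:280,290:470]
cv2.imwrite("pics/g1.png",np.vstack([cv2.resize(i,None,fx=2.5*1,fy=2.5,interpolation=2) for i in(a,b)])[:,:,::-1])
```

```text
(no output)
```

View pics/g1.png

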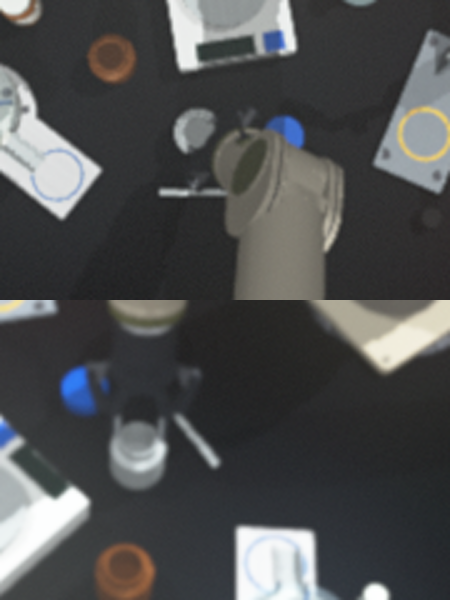

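The jar appears upright and has not moved, with the pads around its upper part. I'm zooming in to check, because the opening reads 0.52.

Run:
```python
from h import *
b=viewer.camera("scene")[190:240,315:375]; cv2.imwrite("pics/g2.png",cv2.resize(b,None,fx=10,fy=10,interpolation=2)[:,:,::-1])
for n,X in dict(tcp=status.get_obs()["position"],bot=(.462,.037,0),sh=(.462,.037,.052),rim=(.462,.037,.07)).items(): print(n,(proj("scene",X)-[315,190])*10)
```

```text
tcp [294.22023342 311.77867962]
bot [289.43574222 361.69810157]
sh [295.38951081 283.66309814]
rim [297.54291438 255.43881421]
```

View pics/g2.png

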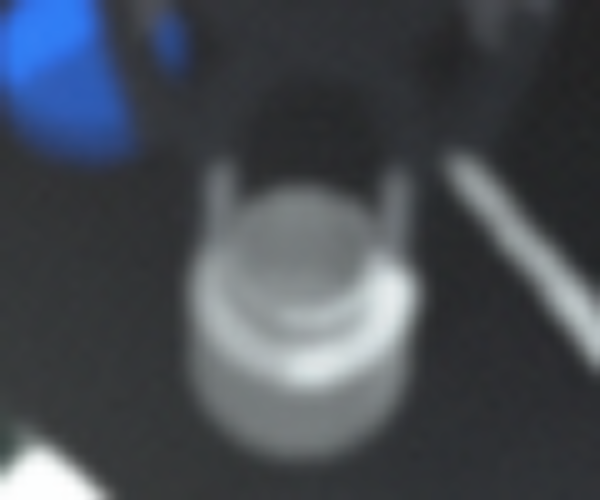

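Run:
```python
from h import *
o=status.get_obs();R=Rn.from_quat(o["ee_rot"]).as_matrix();p=o["position"];print(R.round(3),o["grip_width"],o["ft_force"])
for d in(-14,0,10,20,40,60):
  print(d,[((proj("scene",p+R[:,1]*y/1e3-R[:,2]*d/1e3)-[315,190])*10).round().tolist() for y in(-24,24)],(p-R[:,2]*d/1e3).round(3))
```

```text
[[ 0.576  0.783  0.234]
 [ 0.725 -0.622  0.296]
 [ 0.377 -0.    -0.926]] 0.5133006860475462 [-5.4315003  -0.4494578   9.02569626]
-14 [[369.0, 351.0], [215.0, 342.0]] [0.465 0.041 0.02 ]
0 [[372.0, 316.0], [216.0, 308.0]] [0.461 0.037 0.033]
10 [[374.0, 291.0], [218.0, 283.0]] [0.459 0.034 0.042]
20 [[376.0, 266.0], [219.0, 258.0]] [0.457 0.031 0.051]
40 [[380.0, 215.0], [221.0, 207.0]] [0.452 0.025 0.07 ]
60 [[384.0, 163.0], [224.0, 155.0]] [0.447 0.019 0.088]
```

Run:
```python
from h import *
o=status.get_obs();R=Rn.from_quat(o["ee_rot"]).as_matrix();p=np.array([.4314,0,.2058])
for d in(-14,0,20,40,60):
  print(d,[((proj("top",p+R[:,1]*y/1e3-R[:,2]*d/1e3)-[220,170])*4).round().tolist() for y in(-50,50)])
```

```text
-14 [[312.0, 278.0], [388.0, 181.0]]
0 [[317.0, 282.0], [393.0, 183.0]]
20 [[324.0, 287.0], [401.0, 187.0]]
40 [[331.0, 292.0], [409.0, 191.0]]
60 [[338.0, 297.0], [417.0, 195.0]]
```

The strips fit pads on the neck just above the shoulder, so the real pads sit further back than I assumed. I'll open, go 16 mm deeper and close again, expecting an opening of about 0.78.

Request:
play_rows(
  plan=[0,0,0,0,0,0,1,0,0,0,0,0,0,1,0,0,0,0,0,0,1,0,0,0,0,0,0,1,0,0,0,0.006,0,0.004,1,0,0,0,0.006,0,0.008,1,0,0,0,0.006,0,0.012,1,0,0,0,0.006,0,0.016,1,0,0,0,0.006,0,0.016,1,0,0,0,0.006,0,0.016,0.72,0,0,0,0.006,0,0.016,0.72,0,0,0,0.006,0,0.016,0.72,0,0,0,0.006,0,0.016,0.72,0,0,0,0.006,0,0.016,0.72],
  squeeze=40,
)

```text
clock: 6.05
position: [0.4684, 0.0456, 0.0198]
ee_rot: [0.884, 0.427, 0.173, -0.084]
ft_force: [-5.6, -1.7, 9.6]
grip_width: 0.736
grasp_force: 40.9
```

The opening now reads 0.74, so this is the body, and the first grip (0.52) was the neck. Under the trough a neck grip keeps the gripper's body about 10 mm clear of the walls. I'll go back to the neck for this carry and lift a little.

Request:
play_rows(
  plan=[0,0,0,0,0,0,1,0,0,0,0,0,0,1,0,0,0,0,0,0,1,0,0,0,-0.006,0,-0.006,1,0,0,0,-0.006,0,-0.012,1,0,0,0,-0.006,0,-0.017,1,0,0,0,-0.006,0,-0.017,0.48,0,0,0,-0.006,0,-0.017,0.48,0,0,0,-0.006,0,-0.017,0.48,0,0,0,-0.006,0,-0.017,0.48,0,0,0,-0.006,0,-0.017,0.48,0,0,0,-0.006,0,-0.017,0.48,0,0,0,0.0,0,-0.032,0.48,0,0,0,0.006,0,-0.047,0.48],
  squeeze=60,
)

```text
clock: 7.8
position: [0.4599, 0.036, 0.0646]
ee_rot: [0.884, 0.427, 0.171, -0.083]
ft_force: [1.1, -0.7, -2.4]
grip_width: 0.5
grasp_force: 61.7
```

Run:
```python
from h import *
o=status.get_obs();print(o["position"],o["joint_pos"].round(2),o["ft_force"].round(1))
a=np.radians(22);u=np.array([.622,.783]);z=np.r_[u*np.sin(a),-np.cos(a)];y=(.783,-.622,0)
d=np.array([.405,.240]); off=np.array([.4614,.0367])-np.array([.462,.0375])  # tcp minus jar axis at grasp
for b,h in((.10,.062),(.10,.043),(0,.043),(0,.0385)):
    go(np.r_[d+off-b*u,h],z,y)
b=viewer.camera("scene")[170:230,315:395]; cv2.imwrite("pics/g3.png",cv2.resize(b,None,fx=7,fy=7,interpolation=2)[:,:,::-1])
```

```text
[0.45989298 0.03601099 0.06462007] [-0.69 -0.08  0.76  2.28 -0.39  0.74 -0.33] [ 1.1 -0.7 -2.4]
rot [-0.1  0.   0. ] shift [ 0.0218 -0.1698  0.0118]
rot [-0.0e+00 -1.0e-01 -1.8e+02] shift [ 0.0218 -0.1698  0.0118]
rot [-0.1  0.   0. ] shift [ 0.0147 -0.1698  0.0294]
rot [-0.0e+00 -1.0e-01 -1.8e+02] shift [ 0.0147 -0.1698  0.0294]
rot [-0.1  0.   0. ] shift [ 0.1075 -0.1698  0.0668]
rot [-0.0e+00 -1.0e-01 -1.8e+02] shift [ 0.1075 -0.1698  0.0668]
rot [-0.1  0.   0. ] shift [ 0.1058 -0.1697  0.071 ]
rot [-0.0e+00 -1.0e-01 -1.8e+02] shift [ 0.1058 -0.1697  0.071 ]
```

View pics/g3.png

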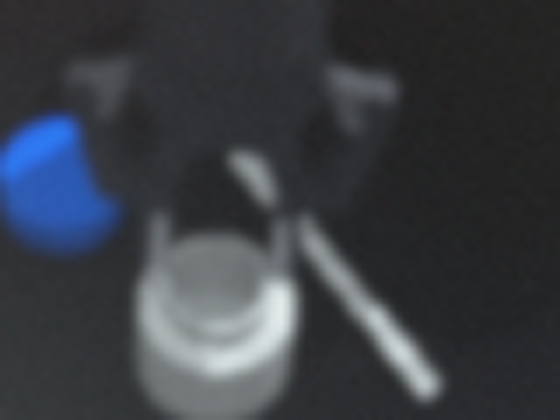

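Request:
play_rows(
  plan=[0,0,0,0.01,-0.03,0.005,0.48,0,0,0,0.025,-0.07,0.013,0.48,0,0,0,0.05,-0.11,0.022,0.48,0,0,0,0.065,-0.145,0.029,0.48,0,0,0,0.073,-0.17,0.032,0.48,0,0,0,0.073,-0.17,0.032,0.48,0,0,0,0.073,-0.17,0.032,0.48,0,0,0,0.07,-0.17,0.04,0.48,0,0,0,0.066,-0.17,0.049,0.48,0,0,0,0.066,-0.17,0.049,0.48],
  squeeze=60,
)

```text
clock: 9.1
position: [0.3773, 0.2025, 0.0436]
ee_rot: [0.885, 0.425, 0.172, -0.083]
ft_force: [0.1, -0.3, -3.3]
grip_width: 0.502
grasp_force: 62.0
```

Run:
```python
from h import *
o=status.get_obs();print(o["position"],o["joint_pos"].round(2),o["ft_force"].round(1))
a=np.radians(22);u=np.array([.622,.783]);z=np.r_[u*np.sin(a),-np.cos(a)];y=(.783,-.622,0)
d=np.array([.405,.240]); off=np.array([.4614,.0367])-np.array([.462,.0375])
for b,h in((.02,.043),(0,.043),(0,.0385)):
    go(np.r_[d+off-b*u,h],z,y)
im=viewer.camera("top")[190:270,180:290];cv2.imwrite("pics/g4.png",cv2.resize(im,None,fx=6,fy=6,interpolation=2)[:,:,::-1])
```

```text
[0.37726125 0.20247946 0.04360507] [-0.13 -0.15 -0.31  2.42 -0.41  0.55 -0.81] [ 0.1 -0.3 -3.3]
rot [ 0.   0.  -0.2] shift [ 0.0235 -0.0017  0.0102]
rot [  0.   -0.  179.8] shift [ 0.0235 -0.0017  0.0102]
rot [ 0.   0.  -0.2] shift [ 0.0421 -0.0017  0.0177]
rot [  0.   -0.  179.8] shift [ 0.0421 -0.0017  0.0177]
rot [ 0.   0.  -0.2] shift [ 0.0404 -0.0017  0.0218]
rot [  0.   -0.  179.8] shift [ 0.0404 -0.0017  0.0218]
```

View pics/g4.png

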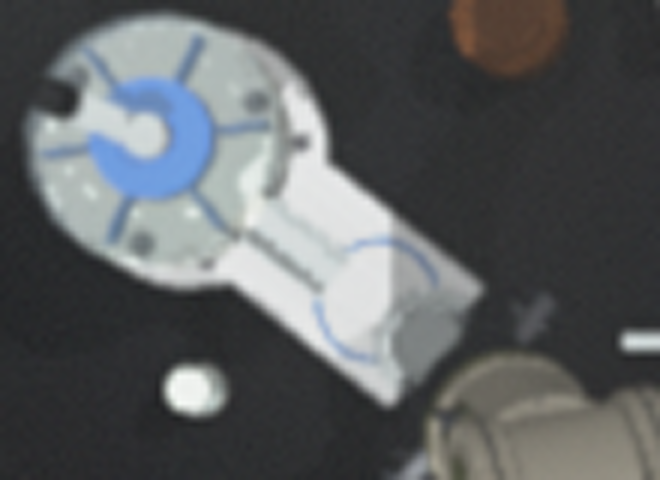

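The jar's rim at crop (425,335) is on the drum side of the gripper, low at the plate edge, and the trough ends at about (330,270) with the fingers clear. I can see balls at (257,100), (143,242) and (75,75). Sliding the jar in.

Request:
play_rows(
  plan=[0,0,0,0.009,-0.001,0.004,0.48,0,0,0,0.018,-0.001,0.008,0.48,0,0,0,0.027,-0.002,0.012,0.48,0,0,0,0.036,-0.002,0.015,0.48,0,0,0,0.042,-0.002,0.018,0.48,0,0,0,0.042,-0.002,0.018,0.48,0,0,0,0.041,-0.002,0.02,0.48,0,0,0,0.04,-0.002,0.022,0.48,0,0,0,0.04,-0.002,0.022,0.48],
)

```text
clock: 10.28
position: [0.4042, 0.241, 0.04]
ee_rot: [0.884, 0.427, 0.173, -0.083]
ft_force: [-8.0, -4.7, 13.3]
grip_width: 0.503
grasp_force: 64.1
```

Run:
```python
from h import *
o=status.get_obs();print(o["position"],o["joint_pos"].round(2),o["ft_force"].round(1))
im=viewer.camera("scene")[240:340,360:460];cv2.imwrite("pics/g5.png",cv2.resize(im,None,fx=6,fy=6,interpolation=2)[:,:,::-1])
```

```text
[0.4042478  0.24100014 0.04004618] [-0.15 -0.04 -0.37  2.33 -0.32  0.51 -0.94] [-8.  -4.7 13.3]
```

View pics/g5.png

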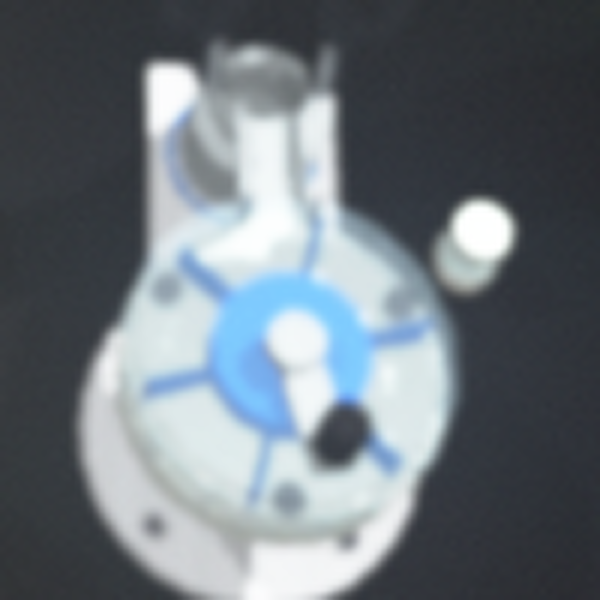

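The jar stands under the trough, with its rim at crop (260,80) and the lip over it. Balls are at (167,285), (400,300) and (288,498). Releasing and backing out.

Request:
play_rows(
  plan=[0,0,0,0,0,0,0.8,0,0,0,0,0,0,1,0,0,0,0,0,0,1,0,0,0,0,0,0,1,0,0,0,-0.002,0,-0.015,1,0,0,0,-0.005,0,-0.035,1,0,0,0,-0.02,0,-0.065,1,0,0,0,-0.03,0,-0.1,1,0,0,0,-0.03,0,-0.14,1,0,0,0,-0.03,0,-0.18,1,0,-10,0,-0.03,0,-0.21,1,0,-22,0,-0.03,0,-0.24,1,0,-22,0,-0.03,0,-0.24,0.6,0,-22,0,-0.03,0,-0.24,0.6],
  squeeze=30,
)

```text
clock: 12.08
position: [0.3301, 0.1486, 0.2492]
ee_rot: [0.9, 0.435, 0.0, -0.001]
ft_force: [-1.2, -0.2, -0.8]
grip_width: 0.61
grasp_force: 0.0
```

Run:
```python
from h import *
o=status.get_obs();print(o["position"],o["joint_pos"].round(2),o["ft_force"].round(1))
T=viewer.camera("top");S=viewer.camera("scene")
cv2.imwrite("pics/t2raw.png",T[:,:,::-1]);cv2.imwrite("pics/s2raw.png",S[:,:,::-1])
a=cv2.resize(T[190:260,175:265],None,fx=6,fy=6,interpolation=2);cv2.imwrite("pics/t2.png",a[:,:,::-1])
k=((0,0,0),(180,255,60))
print(blobs(T,*k,(178,195,200,212)),blobs(S,*k,(405,300,428,322)))
for z in(.20,.163): go((.512,.393,z),(0,0,-1),(.783,-.622,0))
```

```text
[0.3301467  0.14856611 0.24919634] [-0.03 -0.28 -0.42  1.98 -0.12  1.42 -1.08] [-1.2 -0.2 -0.8]
[([183.25, 202.19], [178, 195, 14, 17, 177])] []
rot [-0.1 -0.1 -0. ] shift [ 0.3052 -0.0098  0.0496]
rot [-1.0e-01  1.0e-01  1.8e+02] shift [ 0.3052 -0.0098  0.0496]
rot [-0.1 -0.1 -0. ] shift [ 0.3051 -0.0098  0.0866]
rot [-1.0e-01  1.0e-01  1.8e+02] shift [ 0.3051 -0.0098  0.0866]
```

View pics/t2.png

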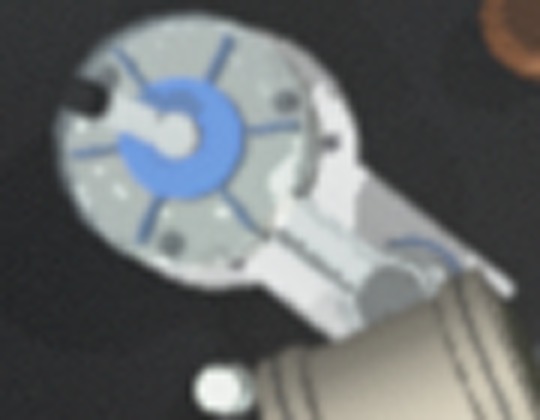

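The jar's mouth is at crop (388,292), the knob at (88,98) and the crank boss at (177,133). Moving over the knob.

Request:
play_rows(
  plan=[0,0,0,0.06,-0.002,0,0.6,0,0,0,0.12,-0.004,0,0.6,0,0,0,0.18,-0.006,0,0.6,0,0,0,0.24,-0.008,0.01,0.6,0,0,0,0.29,-0.01,0.02,0.6,0,0,0,0.305,-0.01,0.02,0.6,0,0,0,0.305,-0.01,0.02,0.6],
)

```text
clock: 13.05
position: [0.5117, 0.3937, 0.2293]
ee_rot: [0.9, 0.435, -0.0, -0.0]
ft_force: [-0.7, -1.2, 0.4]
grip_width: 0.598
grasp_force: 0.0
```

Run:
```python
from h import *
print("jar rim",plane("top",(239.4,238.4),.076).round(3),"knob",plane("top",(175+88/6-.4,190+98/6-.4),.18).round(3),plane("top",(175+88/6-.4,190+98/6-.4),.17).round(3))
print("boss",[plane("top",(175+177/6-.4,190+133/6-.4),z).round(3) for z in(.134,.15)])
for z in(.163,):go((.512,.393,z),(0,0,-1),(.783,-.622,0))
T=viewer.camera("top");cv2.imwrite("pics/t3raw.png",T[:,:,::-1])
g=cv2.cvtColor(T[225:255,225:262],cv2.COLOR_RGB2GRAY);print(status.get_obs()["position"])
```

```text
jar rim [0.407 0.241 0.076] knob [0.511 0.39  0.18 ] [0.512 0.392 0.17 ]
boss [array([0.495, 0.351, 0.134]), array([0.494, 0.348, 0.15 ])]
rot [-0.   0.   0.1] shift [-0.0003  0.0007  0.0663]
rot [-0.000e+00 -1.000e-01 -1.799e+02] shift [-0.0003  0.0007  0.0663]
[0.51162447 0.39310242 0.23002299]
```

Request:
play_rows(
  plan=[0,0,0,0,0.001,0.02,0.6,0,0,0,0,0.001,0.035,0.6,0,0,0,0,0.001,0.05,0.6,0,0,0,0,0.001,0.06,0.6,0,0,0,0,0.001,0.067,0.6,0,0,0,0,0.001,0.067,0.4,0,0,0,0,0.001,0.067,0.3,0,0,0,0,0.001,0.067,0.15,0,0,0,0,0.001,0.067,0.15,0,0,0,0,0.001,0.067,0.15,0,0,0,0,0.001,0.067,0.15,0,0,0,0,0.001,0.067,0.15],
  squeeze=25,
)

```text
clock: 14.6
position: [0.513, 0.3931, 0.1637]
ee_rot: [0.9, 0.435, 0.001, -0.0]
ft_force: [0.0, -0.4, -0.2]
grip_width: 0.147
grasp_force: 0.0
```

Run:
```python
from h import *
o=status.get_obs();p=o["position"];R=Rn.from_quat(o["ee_rot"]).as_matrix();print(p,o["ft_force"].round(1),o["grip_width"])
c=np.array([.493,.350]);v=p[:2]-c;t0=np.arctan2(v[1],v[0]);print(np.degrees(t0),np.hypot(*v))
t0=np.radians(66.5)
k=t0+.0625*np.arange(1,96);P=np.c_[c[0]+.048*np.cos(k)-p[0],c[1]+.048*np.sin(k)-p[1],0*k]
print((P@R)[:20,:2].round(3).tolist())
```

```text
[0.51298103 0.39308509 0.16371173] [ 0.  -0.4 -0.2] 0.14683036898370871
65.12014113576228 0.047492808748145175
[[-0.001, -0.004], [-0.002, -0.007], [-0.003, -0.01], [-0.004, -0.012], [-0.006, -0.015], [-0.008, -0.017], [-0.009, -0.02], [-0.011, -0.022], [-0.014, -0.024], [-0.016, -0.026], [-0.018, -0.028], [-0.021, -0.03], [-0.023, -0.031], [-0.026, -0.032], [-0.029, -0.034], [-0.032, -0.035], [-0.034, -0.035], [-0.037, -0.036], [-0.04, -0.037], [-0.043, -0.037]]
```

Request:
play_rows(
  plan=[0,0,0,0,0,0,0.6,0,0,0,0,0,0,0.6,0,0,0,0,0,0,0.6,0,0,0,0,0,0.006,0.6,0,0,0,0,0,0.012,0.6,0,0,0,0,0,0.018,0.6,0,0,0,0,0,0.018,0.4,0,0,0,0,0,0.018,0.3,0,0,0,0,0,0.018,0.15,0,0,0,0,0,0.018,0.15,0,0,0,0,0,0.018,0.15,0,0,0,0,0,0.018,0.15],
  squeeze=25,
)

```text
clock: 16.1
position: [0.513, 0.3934, 0.1461]
ee_rot: [0.9, 0.435, 0.001, -0.0]
ft_force: [-1.7, 1.1, 4.2]
grip_width: 0.24
grasp_force: 24.9
```

Request:
play_rows(
  plan=[0,0,0,-0.001,-0.003,0,0.15,0,0,0,-0.002,-0.006,0,0.15,0,0,0,-0.003,-0.009,0,0.15,0,0,0,-0.004,-0.012,0,0.15,0,0,0,-0.006,-0.015,0,0.15,0,0,0,-0.008,-0.017,0,0.15,0,0,0,-0.009,-0.02,0,0.15,0,0,0,-0.011,-0.022,0,0.15,0,0,0,-0.014,-0.024,0,0.15,0,0,0,-0.016,-0.026,0,0.15,0,0,0,-0.018,-0.028,0,0.15,0,0,0,-0.021,-0.03,0,0.15,0,0,0,-0.023,-0.031,0,0.15,0,0,0,-0.026,-0.032,0,0.15,0,0,0,-0.029,-0.034,0,0.15,0,0,0,-0.032,-0.035,0,0.15,0,0,0,-0.034,-0.035,0,0.15,0,0,0,-0.037,-0.036,0,0.15,0,0,0,-0.04,-0.037,0,0.15,0,0,0,-0.043,-0.037,0,0.15],
  squeeze=30,
)

```text
clock: 18.6
position: [0.4577, 0.3822, 0.146]
ee_rot: [0.901, 0.435, 0.001, -0.0]
ft_force: [5.7, 0.8, 6.3]
grip_width: 0.238
grasp_force: 29.6
```

```bash
cat > crank.py <<'E'
from h import *
import sys
o=status.get_obs();p=o["position"];R=Rn.from_quat(o["ee_rot"]).as_matrix()
c=np.array([.493,.350]);v=p[:2]-c;t0=np.arctan2(v[1],v[0]);print(np.degrees(t0).round(1),np.hypot(*v).round(4),o["ft_force"].round(1),o["grip_width"])
k=t0+.0625*np.arange(1,21);P=np.c_[c[0]+.048*np.cos(k)-p[0],c[1]+.048*np.sin(k)-p[1],0*k]
print((P@R)[:,:2].round(3).tolist())
T=viewer.camera("top");i=int(o["clock"]*10);cv2.imwrite(f"pics/tc{i}.png",T[:,:,::-1])
# spoke lines (blue) angle in drum
h=cv2.cvtColor(T,cv2.COLOR_RGB2HSV);m=cv2.inRange(h,(100,60,60),(125,255,255));ys,xs=np.nonzero(m);w=[plane("top",q,.13)[:2]-c for q in zip(xs,ys) if 175<q[0]<240 and 185<q[1]<245]
w=np.array(w);r=np.hypot(*w.T);s=(r>.037)&(r<.062);an=np.arctan2(w[s,1],w[s,0]);print("spoke phase deg",np.degrees(np.angle(np.exp(6j*an).mean()))/6,abs(np.exp(6j*an).mean()),s.sum())
E
python3 crank.py
```

```text
137.6 0.0478 [5.7 0.8 6.3] 0.23828340261980646
[[-0.003, -0.0], [-0.006, -0.0], [-0.009, 0.0], [-0.012, 0.0], [-0.015, 0.001], [-0.018, 0.002], [-0.021, 0.003], [-0.023, 0.004], [-0.026, 0.005], [-0.029, 0.007], [-0.031, 0.009], [-0.034, 0.01], [-0.036, 0.012], [-0.038, 0.014], [-0.04, 0.017], [-0.042, 0.019], [-0.044, 0.022], [-0.045, 0.024], [-0.046, 0.027], [-0.048, 0.029]]
spoke phase deg -13.897548227945366 0.9909775963276122 17
```

Request:
play_rows(
  plan=[0,0,0,-0.003,0,0,0.15,0,0,0,-0.006,0,0,0.15,0,0,0,-0.009,0,0,0.15,0,0,0,-0.012,0,0,0.15,0,0,0,-0.015,0.001,0,0.15,0,0,0,-0.018,0.002,0,0.15,0,0,0,-0.021,0.003,0,0.15,0,0,0,-0.023,0.004,0,0.15,0,0,0,-0.026,0.005,0,0.15,0,0,0,-0.029,0.007,0,0.15,0,0,0,-0.031,0.009,0,0.15,0,0,0,-0.034,0.01,0,0.15,0,0,0,-0.036,0.012,0,0.15,0,0,0,-0.038,0.014,0,0.15,0,0,0,-0.04,0.017,0,0.15,0,0,0,-0.042,0.019,0,0.15,0,0,0,-0.044,0.022,0,0.15,0,0,0,-0.045,0.024,0,0.15,0,0,0,-0.046,0.027,0,0.15,0,0,0,-0.048,0.029,0,0.15],
)

```text
clock: 21.15
position: [0.4498, 0.3284, 0.146]
ee_rot: [0.9, 0.435, 0.001, -0.001]
ft_force: [5.9, 8.4, 2.7]
grip_width: 0.24
grasp_force: 29.5
```

```bash
python3 crank.py
```

```text
-153.4 0.0483 [5.9 8.4 2.7] 0.23991554493360043
[[-0.001, 0.003], [-0.002, 0.006], [-0.003, 0.009], [-0.003, 0.012], [-0.004, 0.014], [-0.004, 0.017], [-0.004, 0.02], [-0.004, 0.023], [-0.004, 0.026], [-0.003, 0.029], [-0.003, 0.032], [-0.002, 0.035], [-0.001, 0.038], [0.0, 0.041], [0.002, 0.043], [0.003, 0.046], [0.005, 0.049], [0.007, 0.051], [0.009, 0.053], [0.011, 0.055]]
spoke phase deg -5.696221612727044 0.987258464074649 17
```

Request:
play_rows(
  plan=[0,0,0,-0.001,0.003,0,0.15,0,0,0,-0.002,0.006,0,0.15,0,0,0,-0.003,0.009,0,0.15,0,0,0,-0.003,0.012,0,0.15,0,0,0,-0.004,0.014,0,0.15,0,0,0,-0.004,0.017,0,0.15,0,0,0,-0.004,0.02,0,0.15,0,0,0,-0.004,0.023,0,0.15,0,0,0,-0.004,0.026,0,0.15,0,0,0,-0.003,0.029,0,0.15,0,0,0,-0.003,0.032,0,0.15,0,0,0,-0.002,0.035,0,0.15,0,0,0,-0.001,0.038,0,0.15,0,0,0,0,0.041,0,0.15,0,0,0,0.002,0.043,0,0.15,0,0,0,0.003,0.046,0,0.15,0,0,0,0.005,0.049,0,0.15,0,0,0,0.007,0.051,0,0.15,0,0,0,0.009,0.053,0,0.15,0,0,0,0.011,0.055,0,0.15],
)

```text
clock: 23.7
position: [0.4986, 0.302, 0.1459]
ee_rot: [0.9, 0.435, -0.0, -0.001]
ft_force: [-4.4, 0.4, 9.8]
grip_width: 0.24
grasp_force: 30.0
```

```bash
python3 crank.py
```

```text
-83.4 0.0484 [-4.4  0.4  9.8] 0.23987802381120407
[[0.002, 0.002], [0.005, 0.004], [0.007, 0.005], [0.01, 0.007], [0.012, 0.009], [0.015, 0.01], [0.018, 0.011], [0.021, 0.012], [0.024, 0.013], [0.027, 0.013], [0.03, 0.014], [0.032, 0.014], [0.035, 0.014], [0.038, 0.014], [0.041, 0.013], [0.044, 0.013], [0.047, 0.012], [0.05, 0.011], [0.053, 0.01], [0.056, 0.009]]Traceback (most recent call last):
  File "crank.py", line 10, in <module>
    w=np.array(w);r=np.hypot(*w.T);s=(r>.037)&(r<.062);an=np.arctan2(w[s,1],w[s,0]);print("spoke phase deg",np.degrees(np.angle(np.exp(6j*an).mean()))/6,abs(np.exp(6j*an).mean()),s.sum())
                    ~~~~~~~~^^^^^^
TypeError: hypot() takes from 2 to 3 positional arguments but 0 were given
```

Request:
play_rows(
  plan=[0,0,0,0.002,0.002,0,0.15,0,0,0,0.005,0.004,0,0.15,0,0,0,0.007,0.005,0,0.15,0,0,0,0.01,0.007,0,0.15,0,0,0,0.012,0.009,0,0.15,0,0,0,0.015,0.01,0,0.15,0,0,0,0.018,0.011,0,0.15,0,0,0,0.021,0.012,0,0.15,0,0,0,0.024,0.013,0,0.15,0,0,0,0.027,0.013,0,0.15,0,0,0,0.03,0.014,0,0.15,0,0,0,0.032,0.014,0,0.15,0,0,0,0.035,0.014,0,0.15,0,0,0,0.038,0.014,0,0.15,0,0,0,0.041,0.013,0,0.15,0,0,0,0.044,0.013,0,0.15,0,0,0,0.047,0.012,0,0.15,0,0,0,0.05,0.011,0,0.15,0,0,0,0.053,0.01,0,0.15,0,0,0,0.056,0.009,0,0.15],
)

```text
clock: 26.25
position: [0.5401, 0.3396, 0.1459]
ee_rot: [0.9, 0.435, -0.001, -0.0]
ft_force: [-5.7, -2.4, 10.8]
grip_width: 0.242
grasp_force: 30.1
```

```bash
python3 crank.py 2>&1 | head -4
```

```text
-12.4 0.0483 [-5.7 -2.4 10.8] 0.24150738636192914
[[0.003, -0.002], [0.005, -0.003], [0.008, -0.005], [0.01, -0.007], [0.012, -0.009], [0.014, -0.011], [0.016, -0.013], [0.018, -0.016], [0.02, -0.018], [0.021, -0.021], [0.022, -0.023], [0.024, -0.026], [0.025, -0.029], [0.025, -0.032], [0.026, -0.035], [0.027, -0.038], [0.027, -0.041], [0.027, -0.044], [0.027, -0.047], [0.026, -0.05]]
Traceback (most recent call last):
  File "crank.py", line 10, in <module>
```

Request:
play_rows(
  plan=[0,0,0,0.003,-0.002,0,0.15,0,0,0,0.005,-0.003,0,0.15,0,0,0,0.008,-0.005,0,0.15,0,0,0,0.01,-0.007,0,0.15,0,0,0,0.012,-0.009,0,0.15,0,0,0,0.014,-0.011,0,0.15,0,0,0,0.016,-0.013,0,0.15,0,0,0,0.018,-0.016,0,0.15,0,0,0,0.02,-0.018,0,0.15,0,0,0,0.021,-0.021,0,0.15,0,0,0,0.022,-0.023,0,0.15,0,0,0,0.024,-0.026,0,0.15,0,0,0,0.025,-0.029,0,0.15,0,0,0,0.025,-0.032,0,0.15,0,0,0,0.026,-0.035,0,0.15,0,0,0,0.027,-0.038,0,0.15,0,0,0,0.027,-0.041,0,0.15,0,0,0,0.027,-0.044,0,0.15,0,0,0,0.027,-0.047,0,0.15,0,0,0,0.026,-0.05,0,0.15],
)

```text
clock: 28.8
position: [0.5188, 0.3902, 0.146]
ee_rot: [0.901, 0.435, 0.0, 0.0]
ft_force: [3.4, -1.6, 7.0]
grip_width: 0.242
grasp_force: 29.9
```

Request:
play_rows(
  plan=[0,0,0,0,-0.003,0,0.15,0,0,0,-0.001,-0.006,0,0.15,0,0,0,-0.001,-0.006,0,0.15,0,0,0,-0.001,-0.006,0,0.6,0,0,0,-0.001,-0.006,0,0.6,0,0,0,-0.001,-0.006,0,0.6,0,0,0,-0.001,-0.006,-0.03,0.6,0,0,0,-0.001,-0.006,-0.08,0.6,0,0,0,-0.001,-0.006,-0.12,1,0,0,0,-0.06,-0.006,-0.13,1,0,0,0,-0.12,0.05,-0.13,1,0,0,0,-0.17,0.11,-0.13,1,0,0,0,-0.21,0.16,-0.13,1,0,0,0,-0.21,0.2,-0.13,1,0,0,0,-0.21,0.2,-0.13,1],
)

```text
clock: 30.68
position: [0.5463, 0.0968, 0.2747]
ee_rot: [0.902, 0.432, 0.0, 0.0]
ft_force: [-0.1, 0.7, -1.2]
grip_width: 1.004
grasp_force: 0.0
```

Run:
```python
from h import *
o=status.get_obs();print(o["clock"],o["position"],o["joint_pos"].round(2),o["ft_force"].round(1))
T=viewer.camera("top");S=viewer.camera("scene");cv2.imwrite("pics/t4raw.png",T[:,:,::-1]);cv2.imwrite("pics/s4raw.png",S[:,:,::-1])
a=cv2.resize(T[185:265,175:265],None,fx=6,fy=6,interpolation=2);b=cv2.resize(S[250:330,360:400+50],None,fx=6,fy=6,interpolation=2);cv2.imwrite("pics/d4.png",cv2.resize(np.hstack([a,b]),(800,356))[:,:,::-1])
B=((100,120,60),(125,255,255));print(blobs(S,*B,(300,175,345,215)),blobs(T,*B,(310,205,355,245)))
```

```text
30.675 [0.5463219  0.09675263 0.27472784] [ 0.14  0.18 -0.45  1.52  0.08  1.46 -1.  ] [-0.1  0.7 -1.2]
[([325.46, 199.03], [318, 193, 16, 13, 158])] [([333.14, 224.39], [325, 216, 17, 18, 228])]
```

View pics/d4.png

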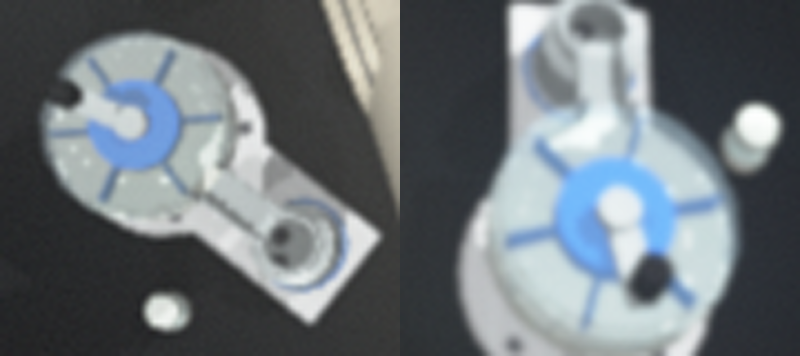

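The drum pockets are empty and dark balls lie in the jar (left panel, mouth at (293,245)). The cap is still where it was, at about (333,224) in the top view.

Run:
```python
from h import *
print("rim",plane("top",(241.3,239.8),.076).round(4))
a=np.radians(22);u=np.array([.622,.783]);z=np.r_[u*np.sin(a),-np.cos(a)];y=(.783,-.622,0)
g=np.array([.4055,.2405,.0395])
go(g-.14*z,z,y)
```

```text
rim [0.4019 0.2349 0.076 ]
rot [-0.  21.9 -0.1] shift [-0.0305 -0.1959  0.1057]
rot [ 34.2   0.  176.6] shift [-0.0305 -0.1959  0.1057]
```

Request:
play_rows(
  plan=[0,11,0,-0.01,-0.05,0.0,1,0,21.9,0,-0.03,-0.1,0.03,1,0,21.9,0,-0.031,-0.15,0.07,1,0,21.9,0,-0.031,-0.196,0.106,1,0,21.9,0,-0.031,-0.196,0.106,1,0,21.9,0,-0.031,-0.196,0.106,1],
)

```text
clock: 31.52
position: [0.3718, 0.2008, 0.1697]
ee_rot: [0.883, 0.428, 0.172, -0.083]
ft_force: [0.5, -0.0, -0.1]
grip_width: 0.997
grasp_force: 0.0
```

Run:
```python
from h import *
a=np.radians(22);u=np.array([.622,.783]);z=np.r_[u*np.sin(a),-np.cos(a)];y=(.783,-.622,0)
g=np.array([.405,.239,.0395])
o=status.get_obs();print(o["position"],o["joint_pos"].round(2))
go(g,z,y)
```

```text
[0.37178439 0.20075089 0.16966532] [ 0.19 -0.38 -0.52  2.26 -0.49  0.94 -0.76]
rot [-0.   0.   0.2] shift [-0.0018  0.0022  0.1396]
rot [  -0.    -0.  -179.8] shift [-0.0018  0.0022  0.1396]
```

Request:
play_rows(
  plan=[0,0,0,-0.002,0.002,0.03,1,0,0,0,-0.002,0.002,0.06,1,0,0,0,-0.002,0.002,0.09,1,0,0,0,-0.002,0.002,0.115,1,0,0,0,-0.002,0.002,0.13,1,0,0,0,-0.002,0.002,0.14,1,0,0,0,-0.002,0.002,0.14,1,0,0,0,-0.002,0.002,0.14,0.48,0,0,0,-0.002,0.002,0.14,0.48,0,0,0,-0.002,0.002,0.14,0.48,0,0,0,-0.002,0.002,0.14,0.48,0,0,0,-0.002,0.002,0.14,0.48,0,0,0,-0.002,0.002,0.14,0.48],
  squeeze=60,
)

```text
clock: 33.15
position: [0.4059, 0.2383, 0.0398]
ee_rot: [0.884, 0.427, 0.173, -0.083]
ft_force: [-5.0, -1.1, 11.4]
grip_width: 0.498
grasp_force: 59.0
```

Request:
play_rows(
  plan=[0,0,0,0.001,0,-0.003,0.48,0,0,0,0.002,0,-0.005,0.48,0,0,0,-0.008,0,-0.009,0.48,0,0,0,-0.02,0,-0.014,0.48,0,0,0,-0.032,0,-0.019,0.48,0,0,0,-0.044,0,-0.024,0.48,0,0,0,-0.044,0,-0.024,0.48,0,0,0,-0.036,0,-0.045,0.48,0,0,0,-0.025,0,-0.07,0.48,0,0,0,-0.01,0.02,-0.11,0.48,0,0,0,0.01,0.06,-0.15,0.48,0,0,0,0.02,0.1,-0.16,0.48,0,0,0,0.02,0.1,-0.16,0.48],
)

```text
clock: 34.78
position: [0.4608, 0.142, 0.1959]
ee_rot: [0.884, 0.425, 0.173, -0.082]
ft_force: [-0.5, 1.0, -4.5]
grip_width: 0.494
grasp_force: 62.0
```

Run:
```python
from h import *
a=np.radians(22);u=np.array([.911,-.412]);z=np.r_[u*np.sin(a),-np.cos(a)];y=(-.412,-.911,0)
o=status.get_obs();print(o["position"],o["joint_pos"].round(2),o["ft_force"].round(1))
p=np.array([.459,-.290])
for h in(.15,.046): go(np.r_[p-.001*u,h],z,y)
```

```text
[0.46075856 0.14200668 0.19586428] [ 0.31 -0.19 -0.46  2.08 -0.42  0.98 -0.64] [-0.5  1.  -4.5]
rot [-28.4  -0.1  70.2] shift [-0.3313  0.2673 -0.0846]
rot [ 1.000e-01 -3.090e+01 -1.062e+02] shift [-0.3313  0.2673 -0.0846]
rot [-28.4  -0.1  70.2] shift [-0.3704  0.2672  0.0118]
rot [ 1.000e-01 -3.090e+01 -1.062e+02] shift [-0.3704  0.2672  0.0118]
```

Request:
play_rows(
  plan=[-2.84,0,7.02,-0.031,0.027,-0.013,0.48,-5.7,0,14,-0.063,0.053,-0.025,0.48,-8.5,0,21.1,-0.094,0.08,-0.038,0.48,-11.4,0,28.1,-0.126,0.107,-0.051,0.48,-14.2,0,35.1,-0.157,0.134,-0.064,0.48,-17,0,42.1,-0.188,0.16,-0.076,0.48,-19.9,0,49.1,-0.22,0.187,-0.089,0.48,-22.7,0,56.2,-0.251,0.214,-0.102,0.48,-25.6,0,63.2,-0.283,0.24,-0.114,0.48,-28.4,0,70.2,-0.314,0.267,-0.127,0.48,-28.4,0,70.2,-0.322,0.267,-0.11,0.48,-28.4,0,70.2,-0.331,0.267,-0.085,0.48,-28.4,0,70.2,-0.345,0.267,-0.05,0.48,-28.4,0,70.2,-0.358,0.267,-0.018,0.48,-28.4,0,70.2,-0.358,0.267,-0.018,0.48],
)

```text
clock: 36.65
position: [0.4546, -0.2858, 0.0742]
ee_rot: [0.96, -0.205, 0.184, 0.039]
ft_force: [-0.5, 0.2, -3.0]
grip_width: 0.495
grasp_force: 62.5
```

Run:
```python
from h import *
a=np.radians(22);u=np.array([.911,-.412]);z=np.r_[u*np.sin(a),-np.cos(a)];y=(-.412,-.911,0)
o=status.get_obs();print(o["position"],o["joint_pos"].round(2),o["ft_force"].round(1))
p=np.array([.459,-.290])
for h in(.055,.044): go(np.r_[p-.001*u,h],z,y)
T=viewer.camera("top");S=viewer.camera("scene");cv2.imwrite("pics/t5raw.png",T[:,:,::-1]);cv2.imwrite("pics/s5raw.png",S[:,:,::-1])
B=((100,120,60),(125,255,255));print(blobs(S,*B,(300,175,345,215)),blobs(T,*B,(310,205,355,245)))
```

```text
[ 0.45459568 -0.28583286  0.07417668] [ 0.78  0.03 -0.29  2.18 -0.04  0.56 -1.47] [-0.5  0.2 -3. ]
rot [-0.1  0.3  0.2] shift [-0.0027  0.002   0.0196]
rot [  -0.5   -0.2 -179.8] shift [-0.0027  0.002   0.0196]
rot [-0.1  0.3  0.2] shift [-0.0067  0.002   0.0298]
rot [  -0.5   -0.2 -179.8] shift [-0.0067  0.002   0.0298]
[([329.28, 197.41], [320, 188, 20, 20, 332])] [([328.45, 227.29], [320, 219, 18, 18, 241])]
```

The cap has been knocked aside, so I'll re-measure it after the placing. Lowering the jar onto the press.

Request:
play_rows(
  plan=[0,0,0,-0.002,0.002,0.01,0.48,0,0,0,-0.003,0.002,0.02,0.48,0,0,0,-0.005,0.002,0.025,0.48,0,0,0,-0.006,0.002,0.029,0.48,0,0,0,-0.007,0.002,0.031,0.48,0,0,0,-0.007,0.002,0.031,0.48,0,0,0,-0.007,0.002,0.031,0.7,0,0,0,-0.007,0.002,0.031,1,0,0,0,-0.007,0.002,0.031,1,0,0,0,-0.007,0.002,0.031,1,0,0,0,-0.01,0.002,0.0,1,0,0,0,-0.01,0.002,-0.05,1,0,0,0,-0.01,0.002,-0.1,1,0,-11,0,-0.02,0.002,-0.14,1,0,-22,0,-0.06,0.03,-0.17,1,0,-22,0,-0.06,0.08,-0.17,1,0,-22,0,-0.06,0.08,-0.17,1],
)

```text
clock: 38.88
position: [0.3131, -0.3147, 0.2123]
ee_rot: [0.977, -0.212, -0.0, 0.0]
ft_force: [-0.4, 0.4, -0.2]
grip_width: 1.0
grasp_force: 0.0
```

Run:
```python
from h import *
o=status.get_obs();print(o["position"],o["ee_rot"],o["joint_pos"].round(2),o["ft_force"].round(1))
T=viewer.camera("top");S=viewer.camera("scene");cv2.imwrite("pics/t6raw.png",T[:,:,::-1]);cv2.imwrite("pics/s6raw.png",S[:,:,::-1])
B=((100,120,60),(125,255,255));s=blobs(S,*B,(300,175,355,225));t=blobs(T,*B,(300,200,365,255));print(s,t)
for q in s:
  for w in t: print(two(q[0],w[0]),plane("top",w[0],.016))
# jar circle fits: hough in upscaled crops
x,y=proj("top",(.459,-.29,.062)).astype(int);c=cv2.resize(cv2.cvtColor(T[y-18:y+18,x-18:x+18],cv2.COLOR_RGB2GRAY),None,fx=8,fy=8,interpolation=2)
r=cv2.HoughCircles(c,cv2.HOUGH_GRADIENT,1,20,param1=80,param2=15,minRadius=40,maxRadius=100);print(x,y)
for q in (r[0][:5] if r is not None else []): print(q, [plane("top",(x-18+q[0]/8-.44,y-18+q[1]/8-.44),z)[:2].round(4).tolist() for z in(.062,.08)])
```

```text
[ 0.3131211  -0.31474595  0.21234543] [ 9.77305391e-01 -2.11834687e-01 -1.25248937e-04  4.72147267e-04] [ 0.9  -0.06 -0.2   1.89 -0.01  1.31 -1.3 ] [-0.4  0.4 -0.2]
[([329.2, 197.38], [319, 188, 21, 20, 336])] [([328.44, 227.36], [320, 219, 18, 18, 248])]
(array([ 0.44447236, -0.0686814 ,  0.01498802]), [np.float64(0.00018426789100165045), np.float64(0.00018426789100160632)]) [ 0.44454704 -0.06877441  0.016     ]
391 221
```

Run:
```python
from h import *
T=cv2.imread("pics/t6raw.png");S=cv2.imread("pics/s6raw.png");L=[]
for n,I in(("top",T),("scene",S)):
    x,y=proj(n,(.459,-.29,.08)).round().astype(int);print(n,x,y); L.append(cv2.resize(I[y-20:y+20,x-20:x+20],None,fx=10,fy=10,interpolation=2))
cv2.imwrite("pics/j6.png",np.hstack(L))
```

```text
top 392 221
scene 287 143
```

View pics/j6.png

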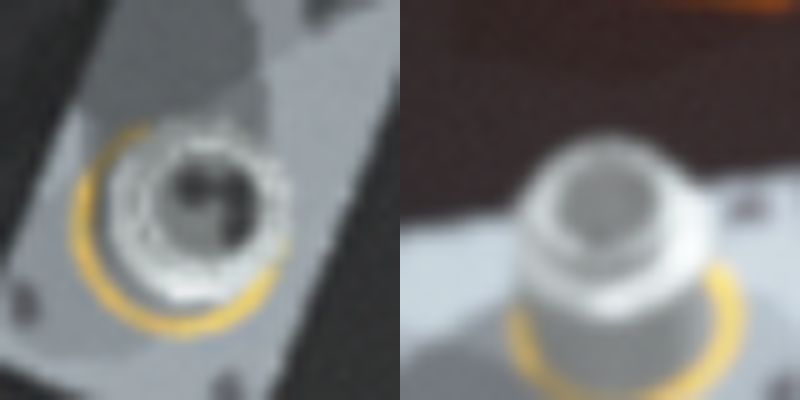

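The top panel shows the jar's mouth at (208,204) with the dark balls inside, and the scene panel shows the mouth at (608,200). The jar stands upright in the yellow ring.

Run:
```python
from h import *
print(plane("top",(392.4,220.95),.08),plane("scene",(287.4,142.55),.08),two((287.4,142.55),(392.4,220.95)))
print("cap top-plane",plane("top",(328.44,227.36),.021),plane("scene",(329.2,197.38),.013))
for zz in(.12,.012):go((.4445,-.0685,zz),(0,0,-1),(-.412,-.911,0))
```

```text
[ 0.45995712 -0.28971086  0.08      ] [ 0.45839235 -0.28943732  0.08      ] (array([ 0.45932685, -0.28907323,  0.08122983]), [np.float64(0.0006891833036901116), np.float64(0.0006891833036902826)])
cap top-plane [ 0.44423944 -0.06862173  0.021     ] [ 0.44364473 -0.06951441  0.013     ]
rot [ 0.  -0.   0.1] shift [ 0.0185 -0.2751  0.0922]
rot [   0.     0.  -179.9] shift [ 0.0185 -0.2751  0.0922]
rot [ 0.  -0.   0.1] shift [ 0.0185 -0.2751  0.2002]
rot [   0.     0.  -179.9] shift [ 0.0185 -0.2751  0.2002]
```

Request:
play_rows(
  plan=[0,0,0,0.005,-0.05,0.0,1,0,0,0,0.01,-0.1,0.0,1,0,0,0,0.015,-0.16,0.0,1,0,0,0,0.018,-0.22,0.03,1,0,0,0,0.018,-0.275,0.07,1,0,0,0,0.018,-0.275,0.12,1,0,0,0,0.018,-0.275,0.16,1,0,0,0,0.018,-0.275,0.185,1,0,0,0,0.018,-0.275,0.195,1,0,0,0,0.018,-0.275,0.198,1,0,0,0,0.018,-0.275,0.198,1],
)

```text
clock: 40.35
position: [0.4444, -0.0684, 0.0151]
ee_rot: [0.978, -0.209, 0.001, 0.0]
ft_force: [0.3, -0.0, 0.4]
grip_width: 1.0
grasp_force: 0.0
```

Request:
play_rows(
  plan=[0,0,0,0,0,0.003,1,0,0,0,0,0,0.006,1,0,0,0,0,0,0.009,1,0,0,0,0,0,0.012,1,0,0,0,0,0,0.012,1,0,0,0,0,0,0.012,0.66,0,0,0,0,0,0.012,0.6,0,0,0,0,0,0.012,0.6,0,0,0,0,0,0.012,0.6,0,0,0,0,0,0.012,0.6],
  squeeze=25,
)

```text
clock: 41.6
position: [0.4438, -0.0685, 0.0023]
ee_rot: [0.978, -0.209, 0.0, 0.0]
ft_force: [-0.2, 0.0, -0.1]
grip_width: 0.598
grasp_force: 0.0
```

Request:
play_rows(
  plan=[0,0,0,0,0,0,1,0,0,0,0,0,0,1,0,0,0,0,0,0,1,0,0,0,0,0,0.004,1,0,0,0,0,0,0.008,1,0,0,0,0,0,0.012,1,0,0,0,0,0,0.016,1,0,0,0,0,0,0.016,1,0,0,0,0,0,0.016,0.66,0,0,0,0,0,0.016,0.6,0,0,0,0,0,0.016,0.6,0,0,0,0,0,0.016,0.6,0,0,0,0,0,0.016,0.6],
  squeeze=25,
)

```text
clock: 43.22
position: [0.4439, -0.0685, -0.0133]
ee_rot: [0.978, -0.209, 0.0, 0.0]
ft_force: [-2.4, 0.4, 5.6]
grip_width: 0.671
grasp_force: 25.4
```

Request:
play_rows(
  plan=[0,0,0,0,0,-0.02,0.6,0,0,0,0,0,-0.06,0.6,0,0,0,0,0,-0.11,0.6,0,0,0,0.02,0.04,-0.14,0.6,0,0,0,0.045,0.085,-0.15,0.6,0,0,0,0.07,0.13,-0.15,0.6,0,0,0,0.09,0.17,-0.15,0.6,0,0,0,0.104,0.1955,-0.15,0.6,0,0,0,0.104,0.1955,-0.15,0.6,0,0,0,0.104,0.1955,-0.15,0.6],
  squeeze=30,
)

```text
clock: 44.48
position: [0.4587, -0.2885, 0.1363]
ee_rot: [0.978, -0.209, -0.0, 0.0]
ft_force: [0.3, 0.6, -1.8]
grip_width: 0.663
grasp_force: 32.3
```

Run:
```python
from h import *
o=status.get_obs();print(o["position"],o["grip_width"],o["ft_force"].round(1),o["joint_pos"].round(2))
T=viewer.camera("top");S=viewer.camera("scene");cv2.imwrite("pics/t7raw.png",T[:,:,::-1])
B=((100,120,60),(125,255,255));s=blobs(S,*B,(230,60,330,180));t=blobs(T,*B,(350,180,430,260));print(s,t)
go((.459,-.2895,.09),(0,0,-1),(-.412,-.911,0))
```

```text
[ 0.45868486 -0.2884683   0.13633138] 0.6626481113080647 [ 0.3  0.6 -1.8] [ 0.82  0.23 -0.39  1.76  0.09  1.18 -1.59]
[([279.67, 127.71], [275, 120, 10, 17, 112]), ([292.46, 127.31], [290, 121, 6, 14, 67])] [([389.42, 221.53], [388, 219, 4, 7, 19])]
rot [ 0.  -0.   0.3] shift [0.0007 0.0011 0.0465]
rot [   0.     0.  -179.7] shift [0.0007 0.0011 0.0465]
```

Request:
play_rows(
  plan=[0,0,0,0.0005,0.001,0.02,0.6,0,0,0,0.0005,0.001,0.04,0.6,0,0,0,0.0005,0.001,0.052,0.6,0,0,0,0.0005,0.001,0.06,0.6,0,0,0,0.0005,0.001,0.065,0.6,0,0,0,0.0005,0.001,0.068,0.6,0,0,0,0.0005,0.001,0.07,0.6,0,0,0,0.0005,0.001,0.07,0.6],
)

```text
clock: 45.58
position: [0.4587, -0.2906, 0.0665]
ee_rot: [0.978, -0.209, 0.0, 0.0]
ft_force: [-0.2, -1.4, -0.5]
grip_width: 0.665
grasp_force: 32.3
```

Request:
play_rows(
  plan=[0,0,0,0,-0.001,0.001,0.6,0,0,0,0,-0.001,0.002,0.6,0,0,0,0,-0.001,0.003,0.6,0,0,0,0,-0.001,0.004,0.6,0,0,0,0,-0.001,0.004,0.6],
)

```text
clock: 46.2
position: [0.459, -0.2896, 0.0623]
ee_rot: [0.978, -0.209, 0.0, 0.0]
ft_force: [0.2, 0.2, -0.4]
grip_width: 0.674
grasp_force: 32.3
```

Request:
play_rows(
  plan=[0,0,0,0,0,0.001,0.6,0,0,0,0,0,0.001,0.6,0,0,0,0,0,0.001,0.7,0,0,0,0,0,0.001,0.8,0,0,0,0,0,0.001,1,0,0,0,0,0,0.001,1,0,0,0,0,0,0.001,1,0,0,0,0,0,-0.01,1,0,0,0,0,0,-0.04,1,0,0,0,0,0,-0.09,1,0,0,0,-0.05,0,-0.14,1,0,0,0,-0.1,-0.03,-0.19,1,0,0,0,-0.1,-0.08,-0.2,1,0,0,0,-0.1,-0.08,-0.2,1],
)

```text
clock: 47.95
position: [0.4023, -0.1721, 0.2656]
ee_rot: [0.978, -0.206, 0.003, 0.001]
ft_force: [0.4, -0.9, 0.5]
grip_width: 1.002
grasp_force: 0.0
```

Run:
```python
from h import *
o=status.get_obs();print(o["position"],o["joint_pos"].round(2))
T=viewer.camera("top");S=viewer.camera("scene");cv2.imwrite("pics/t8raw.png",T[:,:,::-1]);cv2.imwrite("pics/s8raw.png",S[:,:,::-1])
B=((100,120,60),(125,255,255));s=blobs(S,*B,(230,60,330,180));t=blobs(T,*B,(350,180,430,260));print(s,t)
print(two(s[0][0],t[0][0]),plane("top",t[0][0],.095), [proj(n,(.459,-.29,.09)) for n in("scene","top")])
Rr=((0,150,100),(6,255,255));s=blobs(S,*Rr,(215,70,260,140));t=blobs(T,*Rr,(380,140,435,190));print(s,t);print(two(s[0][0],t[0][0]))
for h in(.40,.31): go((.607,-.304,h),(0,0,-1),(.911,-.412,0))
```

```text
[ 0.40233497 -0.17210838  0.26564054] [ 0.81 -0.1  -0.47  1.81 -0.04  1.42 -1.64]
[([286.77, 140.41], [277, 132, 20, 18, 269])] []Traceback (most recent call last):
  File "<stdin>", line 5, in <module>
IndexError: list index out of range
```

Run:
```python
from h import *
print([proj("scene",(.459,-.29,z)).round(1) for z in(.083,.087,.09)],plane("scene",(286.77,140.41),.087).round(4))
for h in(.42,.275): go((.607,-.304,h),(0,0,-1),(.911,-.412,0))
```

```text
[array([287.1, 142. ]), array([287. , 141.2]), array([286.9, 140.6])] [ 0.4578 -0.2933  0.087 ]
rot [  0.2  -0.  -89.8] shift [ 0.2411  0.0334 -0.1563]
rot [-0.  -0.2 90.2] shift [ 0.2411  0.0334 -0.1563]
rot [  0.2  -0.  -89.8] shift [ 0.2408  0.0332 -0.0113]
rot [-0.  -0.2 90.2] shift [ 0.2408  0.0332 -0.0113]
```

Request:
play_rows(
  plan=[0,0,-10,0,0,-0.05,1,0,0,-20,0,0,-0.1,1,0,0,-30,0.02,0.005,-0.15,1,0,0,-40,0.06,0.01,-0.157,1,0,0,-50,0.1,0.015,-0.157,1,0,0,-60,0.14,0.02,-0.157,1,0,0,-70,0.18,0.025,-0.157,1,0,0,-80,0.22,0.03,-0.157,1,0,0,-89.8,0.241,0.033,-0.157,1,0,0,-89.8,0.241,0.033,-0.157,1,0,0,-89.8,0.241,0.033,-0.157,0.7,0,0,-89.8,0.241,0.033,-0.157,0.7],
)

```text
clock: 49.55
position: [0.6063, -0.3044, 0.42]
ee_rot: [0.841, 0.541, -0.0, 0.001]
ft_force: [0.3, 0.3, 0.5]
grip_width: 0.702
grasp_force: 0.0
```

Run:
```python
from h import *
o=status.get_obs();print(o["position"],o["joint_pos"].round(2))
T=viewer.camera("top");S=viewer.camera("scene");cv2.imwrite("pics/t9raw.png",T[:,:,::-1]);cv2.imwrite("pics/s9raw.png",S[:,:,::-1])
B=((100,120,60),(125,255,255));s=blobs(S,*B,(230,60,330,180));t=blobs(T,*B,(350,180,430,260));print(s,t)
if t:print(two(s[0][0],t[0][0]),plane("top",t[0][0],.096))
Rr=((0,150,100),(6,255,255));print(blobs(S,*Rr,(215,70,260,140)))
go((.607,-.304,.275),(0,0,-1),(.911,-.412,0))
```

```text
[ 0.60628409 -0.3043732   0.42002967] [ 0.65  0.51 -0.5   0.8   0.25  1.87 -0.14]
[([286.84, 140.39], [277, 132, 21, 18, 275])] [([391.35, 220.15], [385, 213, 14, 16, 175])]
(array([ 0.46182947, -0.28338448,  0.10014438]), [np.float64(0.0006803978864878392), np.float64(0.0006803978864879483)]) [ 0.46160235 -0.28360633  0.096     ]
[([233.69, 110.7], [229, 102, 11, 19, 151])]
rot [ 0.1  0.1 -0.1] shift [0.0006 0.0002 0.1452]
rot [ 1.000e-01 -1.000e-01  1.799e+02] shift [0.0006 0.0002 0.1452]
```

Request:
play_rows(
  plan=[0,0,0,0,0,0.03,0.7,0,0,0,0,0,0.06,0.7,0,0,0,0,0,0.09,0.7,0,0,0,0,0,0.115,0.7,0,0,0,0,0,0.13,0.7,0,0,0,0,0,0.14,0.7,0,0,0,0,0,0.145,0.7,0,0,0,0,0,0.145,0.5,0,0,0,0,0,0.145,0.3,0,0,0,0,0,0.145,0.15,0,0,0,0,0,0.145,0.15,0,0,0,0,0,0.145,0.15,0,0,0,0,0,0.145,0.15],
  squeeze=60,
)

```text
clock: 51.28
position: [0.6064, -0.304, 0.2754]
ee_rot: [0.84, 0.542, -0.0, 0.0]
ft_force: [-6.1, 2.4, 3.8]
grip_width: 0.259
grasp_force: 58.7
```

```bash
cat > lev.py <<'E'
from h import *
import sys
# plan from current tcp: lever angles list
o=status.get_obs();p=o["position"];R=Rn.from_quat(o["ee_rot"]).as_matrix()
u=np.array([.911,-.412,0]);y=np.array([.412,.911,0]);h=np.r_[.550,-.331,.12]+.048*y
dz=float(sys.argv[3]); a0=np.arctan2(-(p-h)@u,(p-h)[2]-dz)+.21
print("est angle",a0.round(3),"r",np.hypot((p-h)@u,p[2]-h[2]-dz).round(4),"lat",((p-h)@y).round(4),p,o["ft_force"].round(1),o["grip_width"].round(3),o["joint_pos"].round(2))
A=np.linspace(a0,float(sys.argv[1]),int(sys.argv[2])+1)[1:]
for a in A: print(a.round(2),(R.T@(h+.195*(-np.sin(a-.21)*u+np.cos(a-.21)*np.array([0,0,1]))+[0,0,dz]-p)).round(3))
E
python3 lev.py 0.9 12 -.036
```

```text
Traceback (most recent call last):
  File "lev.py", line 7, in <module>
    print("est angle",a0.round(3),"r",np.hypot((p-h)@u,p[2]-h[2]-dz).round(4),"lat",((p-h)@y).round(4),p,o["ft_force"].round(1),o["grip_width"].round(3),o["joint_pos"].round(2))
                                                                                                                                ^^^^^^^^^^^^^^^^^^^^^
AttributeError: 'float' object has no attribute 'round'
```

Opening 0.26 (24 mm) at 59 N means the handle is held.

```bash
sed -i 's/o\["grip_width"\].round(3)/o["grip_width"]/' lev.py; python3 lev.py 0.95 14 -.0356
```

```text
est angle 0.002 r 0.1952 lat -0.0001 [ 0.60644846 -0.30401876  0.27535135] [-6.1  2.4  3.8] 0.2589268631897389 [ 0.73  0.48 -0.51  1.16  0.23  1.56 -0.16]
0.07 [ 0.    -0.013 -0.002]
0.14 [ 0.    -0.026 -0.004]
0.21 [ 0.    -0.039 -0.004]
0.27 [ 0.    -0.053 -0.004]
0.34 [ 0.    -0.066 -0.002]
0.41 [ 0.    -0.079 -0.   ]
0.48 [ 0.    -0.092  0.003]
0.54 [ 0.    -0.104  0.007]
0.61 [ 0.    -0.116  0.011]
0.68 [ 0.    -0.128  0.017]
0.75 [ 0.    -0.14   0.023]
0.81 [ 0.    -0.151  0.031]
0.88 [ 0.    -0.162  0.038]
0.95 [ 0.    -0.172  0.047]
```

Request:
play_rows(
  plan=[0,0,0,0,-0.013,-0.002,0.15,0,0,0,0,-0.026,-0.004,0.15,0,0,0,0,-0.039,-0.004,0.15,0,0,0,0,-0.053,-0.004,0.15,0,0,0,0,-0.066,-0.002,0.15,0,0,0,0,-0.079,0,0.15,0,0,0,0,-0.092,0.003,0.15,0,0,0,0,-0.104,0.007,0.15,0,0,0,0,-0.116,0.011,0.15,0,0,0,0,-0.128,0.017,0.15,0,0,0,0,-0.14,0.023,0.15,0,0,0,0,-0.151,0.031,0.15,0,0,0,0,-0.162,0.038,0.15,0,0,0,0,-0.172,0.047,0.15,0,0,0,0,-0.172,0.047,0.15],
  squeeze=80,
)

```text
clock: 53.15
position: [0.4481, -0.2332, 0.2285]
ee_rot: [0.841, 0.542, -0.002, 0.0]
ft_force: [-10.4, 2.5, 16.4]
grip_width: 0.251
grasp_force: 80.4
```

```bash
python3 lev.py 1.66 12 -.0356
```

```text
est angle 0.956 r 0.1962 lat -0.0008 [ 0.44808825 -0.23316478  0.22852055] [-10.4   2.5  16.4] 0.25082725024819835 [ 0.91  0.09 -0.55  1.71  0.05  1.35 -0.08]
1.01 [ 0.001 -0.007  0.009]
1.07 [ 0.001 -0.015  0.017]
1.13 [ 0.001 -0.022  0.026]
1.19 [ 0.001 -0.029  0.036]
1.25 [ 0.001 -0.035  0.045]
1.31 [ 0.001 -0.04   0.055]
1.37 [ 0.001 -0.045  0.066]
1.43 [ 0.001 -0.049  0.076]
1.48 [ 0.001 -0.053  0.087]
1.54 [ 0.001 -0.056  0.098]
1.6 [ 0.001 -0.058  0.109]
1.66 [ 0.001 -0.06   0.121]
```

Request:
play_rows(
  plan=[0,0,0,0.001,-0.007,0.009,0.15,0,0,0,0.001,-0.015,0.017,0.15,0,0,0,0.001,-0.022,0.026,0.15,0,0,0,0.001,-0.029,0.036,0.15,0,0,0,0.001,-0.035,0.045,0.15,0,0,0,0.001,-0.04,0.055,0.15,0,0,0,0.001,-0.045,0.066,0.15,0,0,0,0.001,-0.049,0.076,0.15,0,0,0,0.001,-0.053,0.087,0.15,0,0,0,0.001,-0.056,0.098,0.15,0,0,0,0.001,-0.058,0.109,0.15,0,0,0,0.001,-0.06,0.121,0.15,0,0,0,0.001,-0.06,0.121,0.15],
)

```text
clock: 54.78
position: [0.3911, -0.2076, 0.1046]
ee_rot: [0.841, 0.541, -0.004, -0.003]
ft_force: [-16.1, -0.0, 5.8]
grip_width: 0.252
grasp_force: 79.3
```

```bash
python3 lev.py 1.80 5 -.0356
```

```text
est angle 1.678 r 0.1966 lat -0.001 [ 0.39114985 -0.20763473  0.10460997] [-16.1  -0.    5.8] 0.2522632963726846 [ 0.92  0.06 -0.55  2.01  0.04  1.09 -0.07]
1.7 [0.001 0.001 0.005]
1.73 [0.001 0.001 0.01 ]
1.75 [0.001 0.001 0.014]
1.78 [0.001 0.001 0.019]
1.8 [0.001 0.001 0.024]
```

Request:
play_rows(
  plan=[0,0,0,0.001,0.001,0.005,0.15,0,0,0,0.001,0.001,0.01,0.15,0,0,0,0.001,0.001,0.014,0.15,0,0,0,0.001,0.001,0.018,0.15,0,0,0,0.001,0.001,0.022,0.15,0,0,0,0.001,0.001,0.024,0.15,0,0,0,0.001,0.001,0.024,0.15,0,0,0,0.001,0.001,0.024,0.15,0,0,0,0.001,0.001,0.024,0.15],
)

```text
clock: 55.9
position: [0.3903, -0.2073, 0.0826]
ee_rot: [0.841, 0.541, -0.006, -0.004]
ft_force: [-36.7, 6.9, 39.2]
grip_width: 0.249
grasp_force: 83.5
```

```bash
python3 lev.py 1.78 1 -.0356
python3 - <<'E'
from h import *
T=viewer.camera("top");S=viewer.camera("scene");cv2.imwrite("pics/t10raw.png",T[:,:,::-1]);cv2.imwrite("pics/s10raw.png",S[:,:,::-1])
Rr=((0,150,100),(6,255,255));s=blobs(S,*Rr,(250,90,400,230),4);t=blobs(T,*Rr,(330,180,430,280),4);print(s,t)
X=np.r_[.392,-.207,.12];print(proj("scene",X),proj("top",X))
E
```

```text
est angle 1.79 r 0.1965 lat -0.001 [ 0.3903266  -0.20725643  0.08256704] [-36.7   6.9  39.2] 0.2485463050141532 [ 0.92  0.09 -0.55  2.03  0.06  1.04 -0.09]
1.78 [ 0.001  0.001 -0.002]
[([318.51, 140.22], [315, 132, 9, 18, 108])] []
[317.80073876 142.07882156] [370.47124848 240.44884364]
```

The lever is right down: estimated angle 1.79, handle at scene (318,140) against a predicted (318,142), 39 N at the stop. Easing it back up.

```bash
python3 lev.py 0.85 18 -.0356
```

```text
est angle 1.79 r 0.1964 lat -0.001 [ 0.39036081 -0.2072676   0.08258586] [-35.8   6.5  38.4] 0.2491616328982885 [ 0.92  0.09 -0.55  2.03  0.06  1.04 -0.09]
1.74 [ 0.001  0.002 -0.01 ]
1.69 [ 0.001  0.002 -0.02 ]
1.63 [ 0.001  0.003 -0.031]
1.58 [ 0.001  0.005 -0.041]
1.53 [ 0.001  0.007 -0.051]
1.48 [ 0.001  0.01  -0.06 ]
1.42 [ 0.001  0.013 -0.07 ]
1.37 [ 0.001  0.017 -0.08 ]
1.32 [ 0.001  0.021 -0.089]
1.27 [ 0.001  0.025 -0.098]
1.22 [ 0.001  0.03  -0.107]
1.16 [ 0.001  0.036 -0.115]
1.11 [ 0.001  0.042 -0.123]
1.06 [ 0.     0.048 -0.131]
1.01 [ 0.     0.055 -0.139]
0.95 [ 0.     0.063 -0.146]
0.9 [ 0.     0.07  -0.153]
0.85 [ 0.     0.078 -0.159]
```

Request:
play_rows(
  plan=[0,0,0,0.001,0.002,-0.003,0.15,0,0,0,0.001,0.002,-0.01,0.15,0,0,0,0.001,0.003,-0.02,0.15,0,0,0,0.001,0.004,-0.031,0.15,0,0,0,0.001,0.006,-0.041,0.15,0,0,0,0.001,0.008,-0.051,0.15,0,0,0,0.001,0.01,-0.06,0.15,0,0,0,0.001,0.013,-0.07,0.15,0,0,0,0.001,0.017,-0.08,0.15,0,0,0,0.001,0.021,-0.089,0.15,0,0,0,0.001,0.025,-0.098,0.15,0,0,0,0.001,0.03,-0.107,0.15,0,0,0,0.001,0.036,-0.115,0.15,0,0,0,0.001,0.042,-0.123,0.15,0,0,0,0,0.048,-0.131,0.15,0,0,0,0,0.055,-0.139,0.15,0,0,0,0,0.063,-0.146,0.15,0,0,0,0,0.07,-0.153,0.15,0,0,0,0,0.078,-0.159,0.15,0,0,0,0,0.078,-0.159,0.15],
)

```text
clock: 58.5
position: [0.4669, -0.2415, 0.2447]
ee_rot: [0.841, 0.541, -0.002, 0.002]
ft_force: [-16.5, -1.5, 25.9]
grip_width: 0.251
grasp_force: 81.6
```

```bash
python3 lev.py 0.0 16 -.0356
```

```text
est angle 0.822 r 0.1959 lat -0.0007 [ 0.46690138 -0.24146567  0.24467668] [-16.5  -1.5  25.9] 0.25063997866561394 [ 0.89  0.13 -0.55  1.64  0.07  1.39 -0.1 ]
0.77 [ 0.001  0.009 -0.005]
0.72 [ 0.001  0.018 -0.01 ]
0.67 [ 0.001  0.026 -0.015]
0.62 [ 0.001  0.035 -0.019]
0.57 [ 0.001  0.045 -0.022]
0.51 [ 0.001  0.054 -0.026]
0.46 [ 0.001  0.064 -0.028]
0.41 [ 0.001  0.074 -0.031]
0.36 [ 0.001  0.084 -0.032]
0.31 [ 0.001  0.093 -0.034]
0.26 [ 0.001  0.103 -0.034]
0.21 [ 0.001  0.114 -0.035]
0.15 [ 0.001  0.124 -0.034]
0.1 [ 0.001  0.134 -0.033]
0.05 [ 0.001  0.143 -0.032]
0.0 [ 0.001  0.153 -0.03 ]
```

Request:
play_rows(
  plan=[0,0,0,0.001,0.009,-0.007,0.15,0,0,0,0.001,0.018,-0.012,0.15,0,0,0,0.001,0.026,-0.017,0.15,0,0,0,0.001,0.035,-0.021,0.15,0,0,0,0.001,0.045,-0.024,0.15,0,0,0,0.001,0.054,-0.028,0.15,0,0,0,0.001,0.064,-0.03,0.15,0,0,0,0.001,0.074,-0.033,0.15,0,0,0,0.001,0.084,-0.034,0.15,0,0,0,0.001,0.093,-0.036,0.15,0,0,0,0.001,0.103,-0.036,0.15,0,0,0,0.001,0.114,-0.037,0.15,0,0,0,0.001,0.124,-0.036,0.15,0,0,0,0.001,0.134,-0.035,0.15,0,0,0,0.001,0.143,-0.034,0.15,0,0,0,0.001,0.151,-0.032,0.15,0,0,0,0.001,0.153,-0.032,0.15,0,0,0,0.001,0.153,-0.032,0.15,0,0,0,0.001,0.153,-0.032,0.15],
)

```text
clock: 60.88
position: [0.6065, -0.304, 0.2754]
ee_rot: [0.841, 0.541, -0.001, 0.002]
ft_force: [-8.4, -5.1, 9.5]
grip_width: 0.25
grasp_force: 80.5
```

```bash
python3 lev.py 0.0 1 -.0356
```

```text
est angle 0.002 r 0.1952 lat -0.0001 [ 0.60654897 -0.30400125  0.27537117] [-8.4 -5.1  9.5] 0.24953059591499968 [ 0.73  0.48 -0.52  1.16  0.24  1.56 -0.17]
0.0 [0. 0. 0.]
```

Request:
play_rows(
  plan=[0,0,0,0,0,0,0.25,0,0,0,0,0,0,0.35,0,0,0,0,0,0,0.7,0,0,0,0,0,0,0.7,0,0,0,0,0,-0.02,0.7,0,0,0,0,0,-0.06,0.7,0,0,0,0,0,-0.11,0.7,0,0,10,0,0,-0.14,1,0,0,20,0,-0.03,-0.14,1,0,0,30,0,-0.06,-0.14,1,0,0,40,0,-0.09,-0.14,1,0,0,50,0.02,-0.12,-0.14,1,0,0,60,0.03,-0.14,-0.14,1,0,0,70,0.04,-0.14,-0.14,1,0,0,80,0.05,-0.14,-0.14,1,0,0,90,0.05,-0.14,-0.14,1,0,0,90,0.05,-0.14,-0.14,1],
  squeeze=60,
)

```text
clock: 63.0
position: [0.5013, -0.1978, 0.4133]
ee_rot: [0.978, -0.21, 0.0, 0.0]
ft_force: [0.1, -1.0, -0.7]
grip_width: 0.997
grasp_force: 0.0
```

Run:
```python
from h import *
o=status.get_obs();print(o["position"],o["joint_pos"].round(2))
T=viewer.camera("top");S=viewer.camera("scene");cv2.imwrite("pics/t11raw.png",T[:,:,::-1]);cv2.imwrite("pics/s11raw.png",S[:,:,::-1])
B=((100,120,60),(125,255,255));s=blobs(S,*B,(230,60,330,180));t=blobs(T,*B,(350,180,430,260));print(s,t)
if t:print(two(s[0][0],t[0][0]))
print([proj("scene",(.459,-.29,z)).round(1) for z in(.079,.081,.083,.087)])
Rr=((0,150,100),(6,255,255));print("handle",blobs(S,*Rr,(215,70,260,140)),blobs(T,*Rr,(385,140,430,190)))
for h in(.15,.012):go((.459,-.2895,h),(0,0,-1),(-.412,-.911,0))
```

```text
[ 0.50130704 -0.19782836  0.41334957] [ 0.64  0.14 -0.41  1.27  0.06  1.74 -1.75]
[([286.8, 141.64], [277, 133, 20, 18, 268])] []
[array([287.2, 142.7]), array([287.1, 142.3]), array([287.1, 142. ]), array([287. , 141.2])]
handle [([233.56, 110.7], [229, 102, 11, 19, 156])] []
rot [ 0.  -0.   0.2] shift [-0.0013  0.1005  0.2634]
rot [ 0.000e+00  1.000e-01 -1.798e+02] shift [-0.0013  0.1005  0.2634]
rot [ 0.  -0.   0.2] shift [-0.0013  0.1004  0.4014]
rot [ 0.000e+00  1.000e-01 -1.798e+02] shift [-0.0013  0.1004  0.4014]
```

The cap's centroid dropped 1.25 px, which is about 6 mm, so it is pressed home. The handle is back at its rest pixel (233.6,110.7). Next I grip the jar's body with the tool vertical.

Request:
play_rows(
  plan=[0,0,0,0,0.05,0.05,1,0,0,0,-0.001,0.1,0.1,1,0,0,0,-0.001,0.1,0.15,1,0,0,0,-0.001,0.1,0.21,1,0,0,0,-0.001,0.1,0.26,1,0,0,0,-0.001,0.1,0.3,1,0,0,0,-0.001,0.1,0.33,1,0,0,0,-0.001,0.1,0.35,1,0,0,0,-0.001,0.1,0.37,1,0,0,0,-0.001,0.1,0.38,1,0,0,0,-0.001,0.1,0.387,1,0,0,0,-0.001,0.1,0.387,1],
)

```text
clock: 64.6
position: [0.4591, -0.2891, 0.0264]
ee_rot: [0.978, -0.211, 0.0, 0.0]
ft_force: [0.9, 1.3, 0.2]
grip_width: 0.999
grasp_force: 0.0
```

Request:
play_rows(
  plan=[0,0,0,0,0,0.004,1,0,0,0,0,0,0.007,1,0,0,0,0,0,0.01,1,0,0,0,0,0,0.013,1,0,0,0,0,0,0.013,1],
)

```text
clock: 65.22
position: [0.4589, -0.289, 0.0132]
ee_rot: [0.977, -0.211, -0.0, 0.0]
ft_force: [0.1, 0.4, -0.0]
grip_width: 1.002
grasp_force: 0.0
```

Request:
play_rows(
  plan=[0,0,0,0,0,0,0.85,0,0,0,0,0,0,0.71,0,0,0,0,0,0,0.71,0,0,0,0,0,0,0.71,0,0,0,0,0,0,0.71,0,0,0,0,0,0,0.71],
  squeeze=50,
)

```text
clock: 65.97
position: [0.4593, -0.2894, 0.0142]
ee_rot: [0.977, -0.211, 0.0, 0.001]
ft_force: [-3.0, -0.5, 6.7]
grip_width: 0.743
grasp_force: 54.7
```

Request:
play_rows(
  plan=[0,0,0,0,0,-0.01,0.71,0,0,0,0,0,-0.03,0.71,0,0,0,0,0,-0.06,0.71,0,0,0,0,0,-0.1,0.71,0,0,0,0,0,-0.14,0.71,0,0,0,0,-0.03,-0.16,0.71,0,0,0,0.01,-0.07,-0.16,0.71,0,0,0,0.02,-0.11,-0.16,0.71,0,0,0,0.03,-0.15,-0.16,0.71,0,0,0,0.04,-0.19,-0.16,0.71,0,0,0,0.05,-0.23,-0.16,0.71,0,0,0,0.06,-0.27,-0.16,0.71,0,0,0,0.07,-0.31,-0.16,0.71,0,0,0,0.078,-0.34,-0.16,0.71,0,0,0,0.078,-0.352,-0.16,0.71,0,0,0,0.078,-0.352,-0.16,0.71],
)

```text
clock: 67.97
position: [0.675, 0.0001, 0.1729]
ee_rot: [0.978, -0.21, -0.0, 0.0]
ft_force: [0.7, -0.1, -4.1]
grip_width: 0.745
grasp_force: 56.4
```

Run:
```python
from h import *
o=status.get_obs();print(o["position"],o["grip_width"],o["ft_force"].round(1),o["joint_pos"].round(2))
S=viewer.camera("scene");T=viewer.camera("top")
B=((100,120,60),(125,255,255));print(blobs(S,*B,(240,170,330,280)),proj("scene",np.r_[o["position"][:2],.16+.083]))
for h in(.08,.068):go((.675,-.001,h),(0,0,-1),(-.412,-.911,0))
```

```text
[6.74976222e-01 8.51347431e-05 1.72892105e-01] 0.7452084714534688 [ 0.7 -0.1 -4.1] [ 0.27  0.5  -0.48  1.34  0.23  1.36 -2.21]
[([284.58, 213.8], [277, 207, 19, 17, 130]), ([262.88, 216.96], [260, 211, 7, 14, 49])] [271.96217314 214.84927273]
rot [ 0.1 -0.  -0.1] shift [-0.0004 -0.0012  0.0932]
rot [ -0.   -0.2 179.9] shift [-0.0004 -0.0012  0.0932]
rot [ 0.1 -0.  -0.1] shift [-0.0004 -0.0012  0.1052]
rot [ -0.   -0.2 179.9] shift [-0.0004 -0.0012  0.1052]
```

Request:
play_rows(
  plan=[0,0,0,0,-0.001,0.03,0.71,0,0,0,0,-0.001,0.06,0.71,0,0,0,0,-0.001,0.08,0.71,0,0,0,0,-0.001,0.09,0.71,0,0,0,0,-0.001,0.096,0.71,0,0,0,0,-0.001,0.1,0.71,0,0,0,0,-0.001,0.102,0.71,0,0,0,0,-0.001,0.102,0.71],
)

```text
clock: 69.08
position: [0.676, 0.0003, 0.0715]
ee_rot: [0.977, -0.211, 0.0, 0.0]
ft_force: [0.8, -0.6, -3.3]
grip_width: 0.744
grasp_force: 56.4
```

Request:
play_rows(
  plan=[0,0,0,0,0,0.001,0.71,0,0,0,0,0,0.002,0.71,0,0,0,0,0,0.003,0.71,0,0,0,0,0,0.003,0.71],
)

```text
clock: 69.58
position: [0.676, 0.0002, 0.0693]
ee_rot: [0.977, -0.211, 0.0, 0.0]
ft_force: [-4.7, -0.2, 5.6]
grip_width: 0.744
grasp_force: 57.3
```

Contact with the pan (force z from -3.3 to +5.6 N). Releasing slowly and withdrawing.

Request:
play_rows(
  plan=[0,0,0,0,0,0.003,0.76,0,0,0,0,0,0.003,0.8,0,0,0,0,0,0.003,0.9,0,0,0,0,0,0.003,1,0,0,0,0,0,0.003,1,0,0,0,0,0,0.003,1,0,0,0,0,0,-0.01,1,0,0,0,0,0,-0.04,1,0,0,0,0,0,-0.08,1,0,0,0,0,0,-0.13,1,0,0,0,-0.05,0,-0.18,1,0,0,0,-0.1,0,-0.2,1,0,0,0,-0.15,0,-0.2,1,0,0,0,-0.2,0,-0.2,1,0,0,0,-0.2,0,-0.2,1,0,0,0,-0.2,0,-0.2,1],
)

```text
clock: 71.58
position: [0.494, 0.0826, 0.2691]
ee_rot: [0.977, -0.211, 0.001, 0.0]
ft_force: [0.8, -0.1, -0.3]
grip_width: 0.997
grasp_force: 0.0
```

Run:
```python
from h import *
o=status.get_obs();print(o["position"])
S=viewer.camera("scene");T=viewer.camera("top")
B=((100,120,60),(125,255,255));s=blobs(S,*B,(225,190,330,290));t=blobs(T,*B,(285,130,345,205));print(s,t)
for q in t: print(plane("top",q[0],.14).round(4))
for q in s: print(plane("scene",q[0],.138).round(4))
Rr=((0,150,100),(6,255,255));print("handle",blobs(S,*Rr,(215,70,260,140)),blobs(T,*Rr,(385,140,430,190)))
L=[]
for n,I in(("top",T),("scene",S)):
    x,y=proj(n,(.675,0,.1)).round().astype(int); L.append(cv2.resize(I[y-30:y+30,x-40:x+40],None,fx=5,fy=5,interpolation=2))
cv2.imwrite("pics/fin.png",np.hstack(L)[:,:,::-1])
```

```text
[0.49404504 0.08262361 0.26910541]
[([290.36, 213.18], [286, 209, 10, 9, 56]), ([275.75, 233.61], [266, 224, 20, 20, 313])] [([308.1, 157.4], [301, 150, 15, 16, 197]), ([329.12, 185.81], [326, 183, 7, 7, 42])]
[6.756e-01 4.000e-04 1.400e-01]
[ 0.5773 -0.0695  0.14  ]
[ 0.6083 -0.0297  0.138 ]
[0.6764 0.0015 0.138 ]
handle [([233.63, 110.69], [229, 102, 11, 19, 155])] [([407.74, 167.94], [398, 161, 20, 15, 154])]
```

View pics/fin.png

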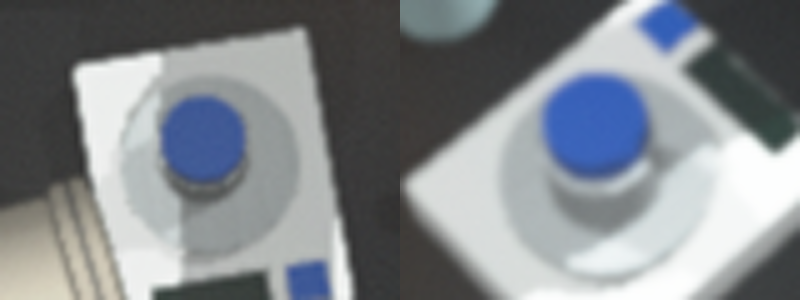

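The jar stands upright and capped on the pan at (0.676, 0.001), against a pan centre of (0.675, -0.001). The lever is at its rest pixel and the robot touches nothing.

```bash
python3 -c "
from workcell import manip
print(manip.hand_in())"
```

```text
the job is handed in; nothing more can be done
None
```

The job is handed in: the dispenser's balls are in the jar, its cap is pressed home, the lever is back up, and the jar stands released within about 2 mm of the pan's centre; no verdict was shown at hand-in.

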